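# Take the temperature inside the open tube of a covered dry-block incubator

### The arm

A 6-joint arm with a two-finger parallel gripper is mounted at the origin on a cart in front of the work surface, level with it; the furniture and walls round the work are solid. World frame = base frame: x ahead of the robot, y to its left, z up, the work surface at z = 0. Lengths are in m, angles in degrees, forces in N, time in s.
With the tool pointing down it reaches from about 0.4 to 0.825 m from the base axis. Payload 7 kg.
Tool frame: the origin (TCP) lies on the centre line of the jaws, within the pads' length; the fingertips stand 19 mm ahead of it and the grasp point (between the pads) is the TCP (r.tip_extent is the distance from the TCP to the fingertips, in m); z points along the fingers, y is the line along which they close (so a half turn about z gives the same grasp; the last joint's range is limited). The gripper opens to 88 mm and grips with 3 to 60 N. Pads are 19 mm wide; open, the fingers measure 130 mm over their backs; the gripper's body (78 mm by 193 mm) begins 47 mm behind the grasp point.
Start: joints at [84.173, 20.546, 0.682, 0, -70.136, -16.507], TCP at [0.257, 0.624, 0.246] pointing down, gripper open.
Joint ranges: [-176.03, 176.03], [-82.01, 121.73], [-58.28, 71.71], [-173.87, 95.51], [-174.79, -0.11], [-173.66, 173.66]. Speed limits (degrees/s): [136.94, 136.94, 172.46, 180, 180, 180].

### API

Orientations are given as [roll, pitch, yaw] about the fixed x, y, z axes, in that order (R = Rz(yaw) Ry(pitch) Rx(roll)).
In Python, from plant import r gives the robot as it stands. The module is installed in compiled form; this text tells all that it offers.
- The arm moves only by the tool jog_arm, never from a script. Its argument "deltas" is a list that holds one entry, the list of rows, each a list of 5 numbers: the opening, from -1 (shut) to 1 (fully open), then the shift along the world's x, y, z in cm, then the turn about the world's z in rad. In form: [[[claw, dx, dy, dz, turn], ...]]. A call has 1 to 8 rows; each row shifts and turns the commanded pose from where the row before left it; what a row does not reach is not made up. A row lasts 1/8 s, in which the tool goes at most 62.5 mm and 10.7 degrees, less where a joint would pass 70% of its speed; a pose out of reach is approached as far as the arm can. A call with a gripper value outside its range is refused whole. The fingers move at their own pace and stop on an object; "force" is the grip in N (left out, the last holds). Time passes only in rows, so rows that do not move let the fingers close. It gives the time, the measured TCP pose, the force, the opening and the grip force at its end, in the units of the state.
- r.get_state(): the state, without advancing time (a new reading comes with each control period).
- r.capture(name): name is "scene" or "top"; returns the picture (400x640x3 uint8, blue, green, red); there is no depth.
- r.camera_info(name): a dict with "fx", "fy", "cx", "cy" (pixels), "k1" (the pictures are not rectified: a ray, as slopes to the right and down, at radius r is drawn at 1 + k1 r^2 times it, then the intrinsics apply), "view" (4x4, takes a point from world to camera coordinates). Camera axes: x right, y up, looking along -z (the intrinsics and any distortion apply to the point x, -y, -z); pixel columns grow to the right and rows downward; lengths in m; the calibration is good to about 2 mm. A picture is of the moment at which its call begins. camera_info takes no time and is no camera call.
- r.close_job(): hands the job in; it is judged then, once.
The state is a dict: "time_s": time; "joints": joint angles; "qd": joint speeds; "joint_torque": joint torques, N m; "tcp_pos": TCP position; "eef_rot": TCP orientation; "contact_force": force on the tool from outside, world axes, zero at the start; "moment": the same for the moment, N m; "gripper_width": finger opening in m; "gripper_force": force on a finger pad.
Only numpy, scipy, OpenCV 4.12 (cv2) and the standard library are available. Lean on these libraries where they do the work, as an engineer would, in place of code of your own. Each camera call takes 0.05 s, during which the arm holds its last target. There are 200 camera calls.

### The job

Check the sample temperature: lever the incubator's hinged cover up with the spatula in the slot at its front and swing it fully back so that it stays open (the cover is hot: do not touch it with the gripper), then lay the spatula flat on the bench. Take the stem thermometer out of its stand and lower its stem straight down the middle of the open glass tube, never touching the glass, until the tip hangs about 15 mm above the tube's bottom. Finish while still holding it there, upright, still and centred, and leave the other things on the bench where they are.

Things in the scene. Friction and masses are not known exactly. Their poses are not given: they have to be found in the camera images.
- incubator: Dry-block incubator: fixed white box 150 (x) x 170 (y) x 90 mm, grey panel on its front (own -x side, towards the robot), clear hinged cover on its rim. Origin: centre of its underside. Walls 12 mm. Inside, an aluminium block (top at z = 70) has two rows of three wells (own x = -22 and 22; y = -45, 0, 45); tubes stand in the front row only. Nothing inside is higher than z = 80.
- lever_slot (a point): Centre of the mouth of the slot in the incubator's front face (own x = -75, z = 85). It goes through the 12 mm front wall and is 46 mm wide and 10 mm high (z = 80 to 90); its roof is the underside of the shut cover. Behind it is free space between block and cover.
- cover_hinge (a point): Middle of the cover's hinge line (incubator's own x = 74, z = 90); the line runs along the incubator's y. The plane of the cover's underside passes through it.
- cover_edge (a point): Middle of the front edge of the cover's underside, 145 mm from cover_hinge.
- spatula: Loose flat spatula, 180 mm long, about 60 g: wooden handle 90 x 16 x 14 mm (own x = -95 to -5) and a stiff flat steel blade 18 mm wide, 2 mm thick with a round end (own x = -5 to 85), 7 mm above the underside. Origin: underside, 5 mm ahead of the wood; x towards the blade's end, z up.
- spatula_grip (a point): Point to hold the spatula: mid-height of the handle, 20 mm behind its origin; grasp across the 16 mm width.
- spatula_tip (a point): Middle of the blade's round end, at mid-thickness, 105 mm ahead of spatula_grip.
- stand: Fixed thermometer stand: grey foot 90 x 76 x 12 mm, rear post, and an aluminium arm (66 x 44 x 8 mm, top at z = 108) with a 16 mm hole. Origin on the bench below the hole; the post is 46 mm behind it (own +x), flush with the arm.
- thermometer: Loose stem thermometer, about 70 g, hanging upright in the stand, head resting on the arm: steel stem 6 mm thick, 13 mm collar under the head (own z = 83 to 90), white head 38 (own x) x 24 (own y) x 58 mm (own z = 90 to 148). Origin: tip of the stem; z up along it. Grasp the head across its 24 mm; lift it 100 mm to clear the stand.
- thermometer_tip (a point): Lower end of the thermometer's stem.
- thermometer_head (a point): Centre of the thermometer's head, 119 mm above the tip.
- open_tube: The one tube without a cap: fixed upright glass tube, 24 mm outside, 19 mm bore, 60 mm long, standing in one of the three front wells (which one varies). Origin: centre of its underside, 18 mm above the bench; z up. The inside bottom is 3 mm above the origin, the mouth 60 mm above it.
- tube_mouth (a point): Centre of the open tube's mouth, 78 mm above the bench.
- tube_floor (a point): Centre of the open tube's inside bottom.
- cover: Clear cover plate, 142 mm front to back, 168 wide, 6 thick, 160 g, no handle. Origin on the hinge line, level with the underside; own x from front edge to hinge, z out of the upper face (its angle to vertical is the opening angle: 0 shut, 1.57 rad upright, stop at 1.9). Stiff hinge, 0.17 N m friction: it stays where it is left; lifting it near the front takes 2 to 3 N.
- lab_timer: Bystander: square countdown timer lying face up, 66 x 66 x 20 mm.
- amber_bottle: Bystander: small brown glass bottle, 48 mm wide, 108 mm high.
- petri_dish: Bystander: round flat dish, 90 mm wide, 16 mm high.
- forceps: Bystander: pointed steel forceps lying flat, 129 mm long.
Things that resemble listed ones, but are neither listed nor needed, are in the scene too. Of the things like the thermometer, leave any that is brown, pink or yellow; of the rest the larger one is meant.

How it is judged (in metres and radians):
On the way, in this order (a step that is already met when the one before it is completed fails the run):
1. the cover is being lifted by the spatula (contact force between spatula and cover above 0.3 N and angle between cover's own z axis and vertical above 0.1 rad).
2. the cover is swung back past 1.4 rad (angle between cover's own z axis and vertical above 1.4 rad), for 0.2 s.
3. the spatula lies flat on the bench, let go (height (world z) of each of spatula, spatula_tip below 0.025 m and contact force between the fingers and spatula below 0.1 N and linear speed of spatula below 0.03 m/s), for 0.2 s.
At the end, for the whole second after the job is handed in: The gripper holds the thermometer still and upright (within 0.07 rad), its tip within 3.5 mm of the open tube's axis and 7 to 23 mm above the tube's inside bottom, touching neither tube nor incubator; the cover stands open beyond 1.4 rad; the spatula lies flat on the bench, let go (horizontal distance between thermometer_tip and tube_floor below 0.0035 m and z of thermometer_tip in the frame of tube_floor between 0.007 and 0.023 m and angle between thermometer's own z axis and vertical below 0.07 rad and linear speed of each of thermometer, spatula below 0.02 m/s and contact force between the fingers and thermometer above 1 N and contact force between thermometer and open_tube below 0.1 N and contact force between thermometer and incubator below 0.1 N and angle between cover's own z axis and vertical above 1.4 rad and height (world z) of each of spatula, spatula_tip below 0.025 m and contact force between the fingers and spatula below 0.1 N); the arm keeps its last pose, push and grip.
It fails at once if the gripper or arm touches the hot cover (contact force between any of the fingers, the arm and cover above 0.5 N).
It fails at once if the thermometer touches the open tube (contact force between thermometer and open_tube above 0.5 N).
It fails at once if the spatula or the thermometer is dropped ((linear speed of spatula above 0.6 m/s and contact force between the fingers and spatula below 0.05 N) or (linear speed of thermometer above 0.6 m/s and contact force between the fingers and thermometer below 0.05 N)).
It fails at once if a bystander is moved (distance of any of lab_timer, amber_bottle, petri_dish, forceps from where it was at the start of the episode above 0.03 m).
It also fails if it takes over 69 s, if anything falls off the work surface, if the arm or the gripper's body presses on something with over 40 N, if the wrist force passes 120 N, or if a joint passes its speed limit or range.

## Working session

There is one attempt and no reset: what is moved stays moved. The work goes in short steps, Python scripts to look and compute and a tool call to move; the robot and the scene stay as the last step left them, time stands still between calls to the robot, and variables do not carry over. Pictures are saved under pics/ and viewed, at most 10 in all, crops included, and the job is handed in when it is done.

Besides the shell and the picture viewer there is one more tool, called after "Emit:" in YAML: its name, and indented under it one key for each argument. jog_arm: Moves the arm, as the interface text tells. Its arguments: {"type":"object","properties":{"deltas":{"type":"array"},"force":{"type":"number"}},"required":["deltas"]}

```bash
mkdir -p pics; cat > h.py <<'E'
import numpy as np, cv2
from plant import r
def save(n,f):
    im=r.capture(n); cv2.imwrite(f,im); return im
def ray(n,u,v):
    c=r.camera_info(n); V=np.array(c["view"])
    xd=np.array([(u-c["cx"])/c["fx"],(v-c["cy"])/c["fy"]]); x=xd.copy()
    for _ in range(30): x=xd/(1+c["k1"]*(x@x))
    R=V[:3,:3]; o=-R.T@V[:3,3]; d=R.T@np.array([x[0],-x[1],-1]); return o,d
def atz(n,u,v,z):
    o,d=ray(n,u,v); return o+d*(z-o[2])/d[2]
def proj(n,p):
    c=r.camera_info(n); V=np.array(c["view"]); q=V[:3,:3]@np.array(p)+V[:3,3]
    x=np.array([q[0],-q[1]])/-q[2]; x=x*(1+c["k1"]*(x@x)); return x*[c["fx"],c["fy"]]+[c["cx"],c["cy"]]
def tri(a,b):
    o1,d1=ray(*a);o2,d2=ray(*b)
    A=np.stack([d1,-d2],1); s=np.linalg.lstsq(A,o2-o1,rcond=None)[0]
    p,q=o1+s[0]*d1,o2+s[1]*d2; return (p+q)/2,np.linalg.norm(p-q)
E
python3 - <<'E'
from h import *
a=save("scene","pics/s0.png");b=save("top","pics/t0.png")
print(r.get_state())
for n in("scene","top"):
    print(ray(n,320,200), r.camera_info(n))
E
```

```text
{'time_s': 0.1, 'joints': array([ 8.41735859e+01,  2.05874521e+01,  6.37853184e-01, -1.61565024e-02,
       -7.01337434e+01, -1.65084061e+01]), 'qd': array([-0.00534606, -0.10829171,  0.06580072, -0.03649946,  0.05003777,
        0.03354278]), 'joint_torque': array([-1.86981248e-03, -5.84166741e+01,  2.93748719e+01,  7.01561451e+00,
        1.01078243e-02, -5.23309711e-05]), 'tcp_pos': array([0.25637274, 0.62398253, 0.24471105]), 'eef_rot': array([ 1.79915777e+02, -9.12147235e-03, -2.23403150e+01]), 'contact_force': array([ 0.23597791,  0.64300191, -0.30554582]), 'moment': array([0.01154979, 0.03263841, 0.03916032]), 'gripper_force': 0.0, 'gripper_width': 0.08777045075512155}
(array([-0.27118686, -0.52952993,  0.87701091]), array([ 0.64991175,  0.44463381, -0.61653405])) {'fx': 417.4027835433989, 'fy': 417.4027835433989, 'cx': 325.10151366819866, 'cy': 197.0675804344586, 'k1': -0.04630889648890206, 'view': array([[ 0.53984161, -0.84157335, -0.01803696, -0.28342172],
       [ 0.52224041,  0.31804111,  0.79127417, -0.38391905],
       [-0.66017875, -0.43658235,  0.61119544, -0.94624029],
       [ 0.        ,  0.        ,  0.        ,  1.        ]])}
(array([ 0.21511679, -0.00301071,  1.5623364 ]), array([ 0.20677134,  0.01829984, -0.97830103])) {'fx': 491.6404521326883, 'fy': 491.6404521326883, 'cx': 323.51613703058115, 'cy': 194.8197497608609, 'k1': -0.15388857767633848, 'view': array([[ 0.06773623, -0.99769886,  0.00296453, -0.02220658],
       [ 0.97370363,  0.06675435,  0.21781898, -0.54956553],
       [-0.21751564, -0.01186766,  0.97598468, -1.47806087],
       [ 0.        ,  0.        ,  0.        ,  1.        ]])}
```

View pics/s0.png

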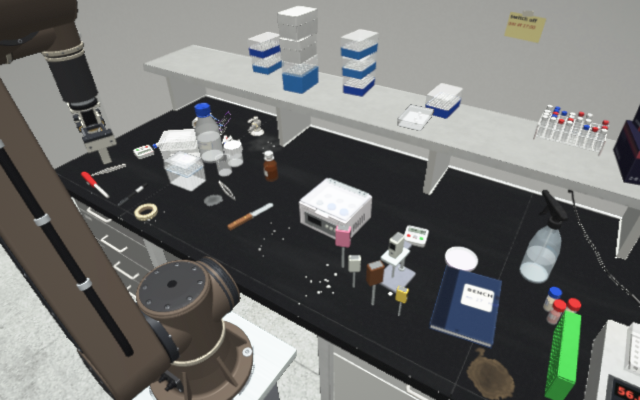

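View pics/t0.png

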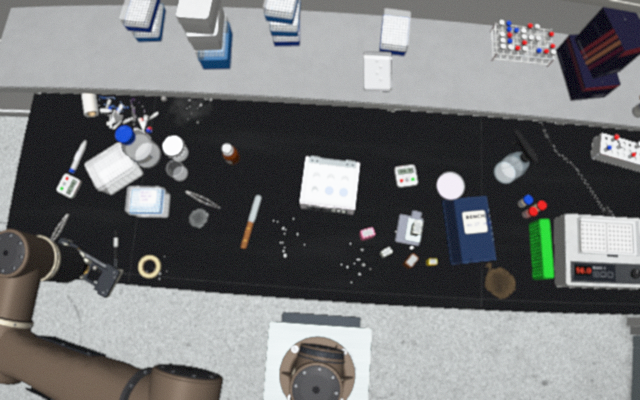

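```bash
python3 - <<'E'
from h import *
a=cv2.imread("pics/s0.png");b=cv2.imread("pics/t0.png")
A=cv2.resize(a[165:315,220:440],None,fx=3.6,fy=3.6,interpolation=cv2.INTER_CUBIC); cv2.imwrite("pics/s1.png",A)
B=cv2.resize(b[145:275,235:435],None,fx=4,fy=4,interpolation=cv2.INTER_CUBIC); cv2.imwrite("pics/t1.png",B)
E
```

```text
(no output)
```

View pics/s1.png

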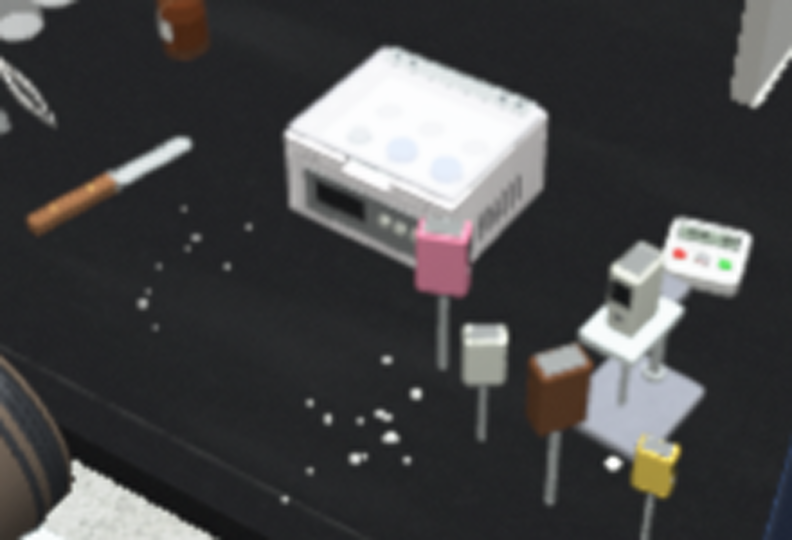

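View pics/t1.png

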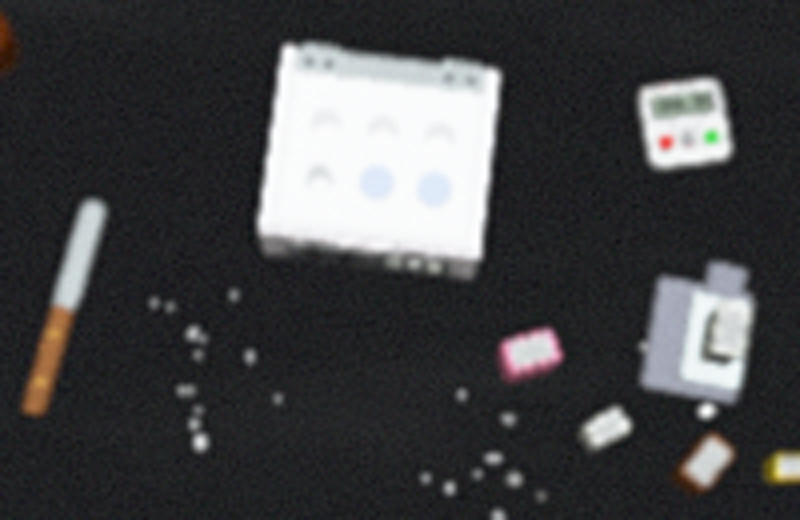

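```bash
cat > fit.py <<'E'
from h import *
from scipy.optimize import minimize
from scipy.spatial import ConvexHull
I={n:cv2.imread(f"pics/{f}0.png") for n,f in(("scene","s"),("top","t"))}
def T(p,pose):
    x,y,w=pose; c,s=np.cos(w),np.sin(w); p=np.asarray(p,float)
    return np.stack([x+c*p[:,0]-s*p[:,1],y+s*p[:,0]+c*p[:,1],p[:,2]],1)
def box(x0,x1,y0,y1,z0,z1): return np.array([[a,b,c] for a in(x0,x1) for b in(y0,y1) for c in(z0,z1)])
def hullpx(n,P): 
    q=np.array([proj(n,p) for p in P]); return q[ConvexHull(q).vertices]
def soft(n,P,K=4):
    m=np.zeros((400*K,640*K),np.uint8); cv2.fillPoly(m,[np.round(hullpx(n,P)*K+K/2-.5).astype(int)],255)
    return cv2.resize(m,(640,400),interpolation=cv2.INTER_AREA)/255.
def fit(parts,masks,x0,step=(.006,.006,.05)):
    def cost(p):
        c=0
        for n,m in masks.items():
            s=np.max([soft(n,T(P,p)) for P in parts],0); c+=1-np.minimum(s,m).sum()/np.maximum(s,m).sum()
        return c
    x0=np.array(x0); best=None
    for k in(1,.4,.15):
        sim=np.vstack([x0]+[x0+k*np.eye(3)[i]*step[i] for i in range(3)])
        o=minimize(cost,x0,method="Nelder-Mead",options=dict(initial_simplex=sim,maxiter=60,xatol=1e-4,fatol=1e-4)); x0=o.x
    return o.x,o.fun
def comp(m,u,v):
    m=m.astype(np.uint8); _,l=cv2.connectedComponents(m); k=l[v,u]; return (l==k).astype(float)
E
cat > f1.py <<'E'
from fit import *
m={}
for n,(u,v),box_ in(("top",(330,190),(290,375,148,220)),("scene",(337,195),(295,375,170,240))):
    g=I[n].max(2).astype(float); k=np.zeros(g.shape,bool); a,b,c,d=box_; k[c:d,a:b]=1
    raw=comp(((g>85)&k),u,v); raw=cv2.morphologyEx(raw,cv2.MORPH_CLOSE,np.ones((7,7))); m[n]=raw
    print(n,raw.sum())
inc,f=fit([np.vstack([box(-.075,.075,-.085,.085,0,.09),box(-.071,.074,-.084,.084,.09,.096)])],m,[atz("top",330,187,.09)[0],atz("top",330,187,.09)[1],-.05]); print("inc",inc,f)
m={}
for n,(u,v) in(("top",(251,215)),("scene",(243,219))):
    im=I[n].astype(float); g=im.max(2); k=np.zeros(g.shape,bool)
    if n=="top":k[190:252,236:266]=1
    else:k[198:233,224:280]=1
    raw=comp((g>75)&k,u,v); m[n]=raw; print(raw.sum())
p=atz("top",251,222,.007);sp,f=fit([box(-.095,-.005,-.008,.008,0,.014),box(-.005,.08,-.009,.009,.007,.009)],m,[p[0],p[1],-.2]); print("spat",sp,f)
np.save("poses.npy",[inc,sp])
# thermometer head guess by triangulating: decoys + head
print("head", atz("top",235+735/4,145+322/4,.166))
for nm,a,b in(("pink",(235+535/4,145+345/4),(220+447/3.6,165+225/3.6)),("grey",(235+607/4,145+425/4),(220+485/3.6,165+332/3.6)),("brown",(235+710/4,145+460/4),(220+560/3.6,165+360/3.6)),("yellow",(432.5,262),(220+660/3.6,165+445/3.6)),("head",(235+731/4,145+322/4),(220+637/3.6,165+257/3.6))):
    print(nm,tri(("top",*a),("scene",*b)))
E
python3 f1.py
```

```text
top 2969.0
scene 3284.0Traceback (most recent call last):
  File "f1.py", line 7, in <module>
    inc,f=fit([np.vstack([box(-.075,.075,-.085,.085,0,.09),box(-.071,.074,-.084,.084,.09,.096)])],m,[atz("top",330,187,.09)[0],atz("top",330,187,.09)[1],-.05]); print("inc",inc,f)
          ~~~^^^^^^^^^^^^^^^^^^^^^^^^^^^^^^^^^^^^^^^^^^^^^^^^^^^^^^^^^^^^^^^^^^^^^^^^^^^^^^^^^^^^^^^^^^^^^^^^^^^^^^^^^^^^^^^^^^^^^^^^^^^^^^^^^^^^^^^^^^^^^^^^^^
  File "fit.py", line 23, in fit
    o=minimize(cost,x0,method="Nelder-Mead",options=dict(initial_simplex=sim,maxiter=60,xatol=1e-4,fatol=1e-4)); x0=o.x
    res = _minimize_neldermead(fun, x0, args, callback, bounds=bounds,
                               **options)
    fxr = func(xr)
    fx = function(np.copy(x), *(wrapper_args + args))
  File "fit.py", line 18, in cost
    s=np.max([soft(n,T(P,p)) for P in parts],0); c+=1-np.minimum(s,m).sum()/np.maximum(s,m).sum()
              ~~~~^^^^^^^^^^
  File "fit.py", line 12, in soft
    m=np.zeros((400*K,640*K),np.uint8); cv2.fillPoly(m,[np.round(hullpx(n,P)*K+K/2-.5).astype(int)],255)
                                                                 ~~~~~~^^^^^
  File "fit.py", line 10, in hullpx
    q=np.array([proj(n,p) for p in P]); return q[ConvexHull(q).vertices]
                ~~~~^^^^^
  File "h.py", line 13, in proj
    c=r.camera_info(n); V=np.array(c["view"]); q=V[:3,:3]@np.array(p)+V[:3,3]
ValueError: time passes only in moves, steps and waits
```

```bash
sed -i 's/^from plant import r/from plant import r\nCI={n:r.camera_info(n) for n in("scene","top")}/; s/c=r.camera_info(n)/c=CI[n]/' h.py; python3 f1.py
```

```text
top 2969.0
scene 3284.0
inc [ 0.58938846  0.00187815 -0.05168671] 0.10212500594059293
406.0
306.0
spat [ 0.47018348  0.24369111 -0.25265816] 0.5051751243115844
head [ 0.45449753 -0.26678282  0.166     ]
pink (array([ 0.43021291, -0.12358994,  0.15116883]), np.float64(0.0011899417574600891))
grey (array([ 0.37991935, -0.18340838,  0.117486  ]), np.float64(0.0007172117151620129))
brown (array([ 0.3547597 , -0.25383779,  0.15196407]), np.float64(0.0013880535075856387))
yellow (array([ 0.35851076, -0.32464687,  0.10706218]), np.float64(0.0044114918406827665))
head (array([ 0.45290559, -0.26202123,  0.16942685]), np.float64(0.0028192875796094734))
```

```bash
cat > ov.py <<'E'
from fit import *
inc,sp=np.load("poses.npy")
g=lambda u,v,z:atz("top",235+u/4,145+v/4,z)
e,t=g(35,413,.007),g(94,199,.008); print("spat ends top",e,t,np.linalg.norm(t-e),np.arctan2(*(t-e)[1::-1]))
s=lambda u,v,z:atz("scene",220+u/3.6,165+v/3.6,z)
e,t=s(30,227,.007),s(190,142,.008); print("spat ends scene",e,t,np.linalg.norm(t-e),np.arctan2(*(t-e)[1::-1]))
st=[.4545,-.267,-.1]
K=4
can={n:cv2.resize(I[n],None,fx=K,fy=K,interpolation=cv2.INTER_CUBIC) for n in I}
def dr(P,pose,col):
    for n in I:
        q=np.array([proj(n,p) for p in T(P,pose)])*K+K/2-.5
        cv2.polylines(can[n],[np.round(q).astype(int)],True,col,1)
def rect(x0,x1,y0,y1,z): return [[x0,y0,z],[x1,y0,z],[x1,y1,z],[x0,y1,z]]
def circ(x,y,rr,z): return [[x+rr*np.cos(a),y+rr*np.sin(a),z] for a in np.linspace(0,6.28,30)]
dr(rect(-.075,.075,-.085,.085,.09),inc,(0,0,255));dr(rect(-.075,.075,-.085,.085,0),inc,(0,255,255))
dr(circ(-.022,.045,.012,.078),inc,(0,160,0));dr(circ(-.022,0,.012,.078),inc,(0,160,0));dr(circ(-.022,-.045,.012,.078),inc,(0,160,0))
dr(rect(-.095,-.005,-.008,.008,.014),sp,(0,255,0));dr(rect(-.005,.085,-.009,.009,.008),sp,(0,255,0))
dr(rect(-.019,.019,-.012,.012,.166),st,(0,0,255));dr(rect(-.019,.019,-.012,.012,.108),st,(0,255,0))
dr(rect(-.02,.046,-.022,.022,.108),st,(255,0,255))
out=[]
for n,cs in(("top",((251,222),(330,187),(412,228))),("scene",((248,213),(337,205),(397,255)))):
    out.append(np.hstack([can[n][int(v*K-150):int(v*K+150),int(u*K-133):int(u*K+133)] if i!=1 else cv2.resize(can[n][int(v*K-200):int(v*K+200),int(u*K-177):int(u*K+177)],(266,300)) for i,(u,v) in enumerate(cs)]))
cv2.imwrite("pics/ov1.png",np.vstack(out))
E
python3 ov.py
```

```text
spat ends top [0.37061945 0.25729195 0.007     ] [0.54732127 0.2265133  0.008     ] 0.17936515721185137 -0.1724539086348172
spat ends scene [0.37657692 0.26554251 0.007     ] [0.54243    0.21895503 0.008     ] 0.17227488980449213 -0.2738394342939532
```

View pics/ov1.png

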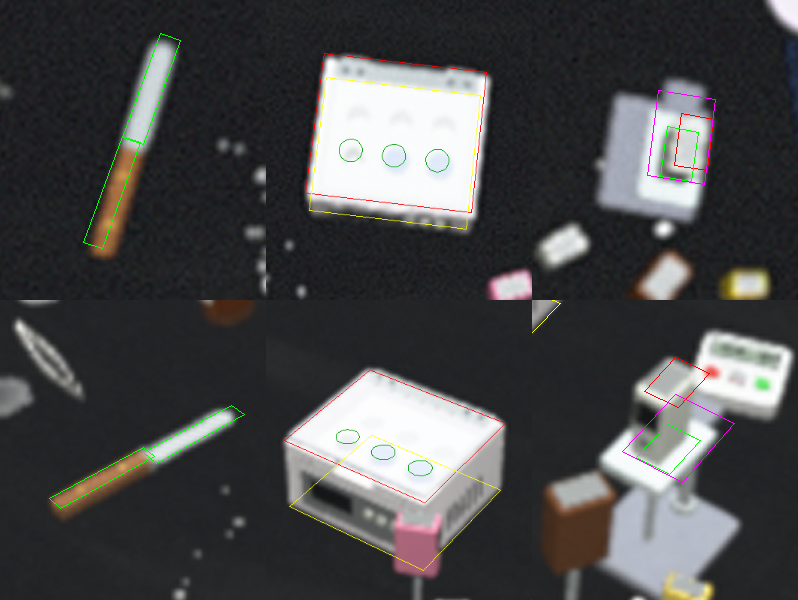

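```bash
python3 - <<'E'
from fit import *
for nm,a,b in(("end",(244,247),(229.25,227.5)),("tip",(258.7,194.7),(274.25,203)),("mid(wood end)",(251+0/4,222+(141-150)/4),(248+(149-133)/4,213+(457-450)/4))):
    print(nm,tri(("top",*a),("scene",*b)),atz("top",*a,.008),atz("scene",*b,.008))
K=11
o=[]
for n,(u,v) in(("top",(412,230)),("scene",(394,250))):
    c=I[n][v-25:v+25,u-18:u+18]; c=np.clip((c.astype(float)-20)*1.15,0,255).astype(np.uint8)
    o.append(cv2.resize(c,None,fx=K,fy=K,interpolation=cv2.INTER_CUBIC))
cv2.imwrite("pics/z1.png",np.hstack(o))
E
```

```text
end (array([0.37322772, 0.25564642, 0.01667891]), np.float64(0.0011559872099829247)) [0.3745528  0.25671541 0.008     ] [0.37930125 0.26396611 0.008     ]
tip (array([0.55045185, 0.22367996, 0.0059869 ]), np.float64(0.007041890637038413)) [0.54753154 0.22587822 0.008     ] [0.55114995 0.21956051 0.008     ]
mid(wood end) (array([0.46362509, 0.24252997, 0.00915592]), np.float64(0.00032875943664154055)) [0.46368992 0.24282511 0.008     ] [0.46472493 0.24344682 0.008     ]
```

View pics/z1.png

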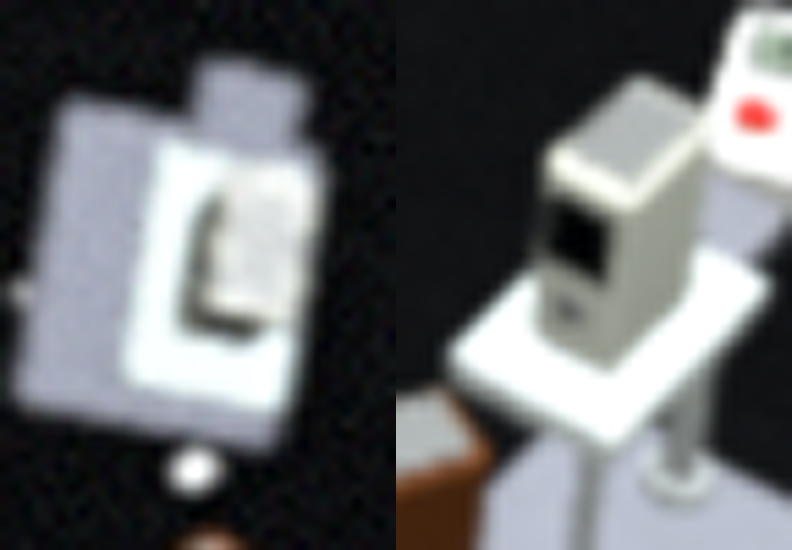

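```bash
python3 - <<'E'
from fit import *
from scipy.optimize import least_squares
tp=lambda a:(394+5/11*0+ -18+ (a[0]+.5)/11-.5+18,)  # unused
top=lambda u,v:((u+.5)/11-.5+394,(v+.5)/11-.5+205)
sc=lambda u,v:((u-396+.5)/11-.5+376,(v+.5)/11-.5+225)
X,Y=.019,.012
obs=[("scene",(-X,Y,.166),sc(547,150)),("scene",(-X,-Y,.166),sc(630,205)),("scene",(X,-Y,.166),sc(708,118)),("scene",(X,Y,.166),sc(640,75)),("scene",(-X,Y,.108),sc(540,335)),("scene",(-X,-Y,.108),sc(608,366)),
("top",(X,Y,.166),top(232,165)),("top",(-X,Y,.166),top(207,300)),("top",(-X,-Y,.166),top(285,320)),("top",(X,-Y,.166),top(318,178)),("top",(-X,Y,.108),top(182,330))]
def res(p,o=obs): return np.ravel([proj(n,T([q],p)[0])-px for n,q,px in o])
for o in(obs,[x for x in obs if x[0]=="scene"],[x for x in obs if x[0]=="top"]):
    s=least_squares(res,[.45,-.265,-.1],args=(o,),loss="soft_l1"); print(s.x,np.abs(s.fun).max(),np.sqrt((s.fun**2).mean()))
a=[atz("scene",*sc(*p),.108) for p in((450,355),(607,445),(772,290))]+[atz("top",*top(*p),.108) for p in((155,140),(122,385),(285,408),(325,150))]
print(np.round(a,4))
# spatula joint
obs2=[("top",(-.095,0,.007),(244,247)),("top",(.085,0,.008),(258.7,194.7)),("scene",(-.095,0,.007),(229.25,227.5)),("scene",(.085,0,.008),(274.25,203)),("top",(-.005,0,.012),(251,219.75)),("scene",(-.005,0,.012),(252,214.75))]
s=least_squares(res,[.465,.242,-.2],args=(obs2,)); print("sp",s.x,np.round(s.fun,2)); x,y,w=s.x
inc,_=np.load("poses.npy"); np.save("poses.npy",[inc,s.x])
print("grip",T([[-.02,0,.007]],s.x),"tube",T([[-.022,.045,.078]],inc),"slot",T([[-.075,0,.085]],inc),"hinge",T([[.074,0,.09]],inc))
E
```

```text
[ 0.45285344 -0.26205896 -0.16154561] 2.4312448262611497 0.9062435434820214
[ 0.45498853 -0.26099547 -0.17024715] 1.8392800668274845 0.895751431855685
[ 0.45171582 -0.2631924  -0.14079995] 1.2354564169548894 0.5218431317282526
[[ 0.4237 -0.2342  0.108 ]
 [ 0.4171 -0.2771  0.108 ]
 [ 0.4819 -0.289   0.108 ]
 [ 0.4874 -0.2432  0.108 ]
 [ 0.4192 -0.2364  0.108 ]
 [ 0.4157 -0.2813  0.108 ]
 [ 0.4877 -0.2904  0.108 ]]
sp [ 0.46777232  0.24033699 -0.2038812 ] [-0.83 -0.09  0.94 -0.99  0.08  1.56 -0.86 -0.32  0.25  0.07 -0.03 -0.41]
grip [[0.44818656 0.24438642 0.007     ]] tube [[0.56974271 0.04795466 0.078     ]] slot [[0.51448862 0.00575293 0.085     ]] hinge [[ 0.66328964 -0.00194496  0.09      ]]
```

Emit:
jog_arm:
  deltas:
    - [[1,2.4,-4.7,0,0.023],[1,2.4,-4.7,0,0.023],[1,2.4,-4.7,0,0.023],[1,2.4,-4.7,0,0.023],[1,2.4,-4.7,-2,0.023],[1,2.4,-4.7,-3,0.023],[1,2.4,-4.7,-3,0.023],[1,2.4,-4.7,-3,0.023]]
  force: 50

```text
time_s: 1.1
tcp_pos: [0.4489, 0.2467, 0.1348]
eef_rot: [-180.0, -0.0, -11.7]
contact_force: [0.9, 0.5, 0.0]
gripper_width: 0.0876
gripper_force: 0.0
```

Emit:
jog_arm:
  deltas:
    - [[1,0,-0.2,-4,0],[1,0,0,-4,0],[1,0,0,-2.3,0],[1,0,0,-1,0],[0.0,0,0,0,0],[-0.5,0,0,0,0],[-1,0,0,0,0],[-1,0,0,0,0]]
  force: 50

```text
time_s: 2.1
tcp_pos: [0.4487, 0.2467, 0.0232]
eef_rot: [-179.9, -0.0, -11.8]
contact_force: [-0.1, -0.5, -0.0]
gripper_width: 0.053
gripper_force: 0.0
```

Emit:
jog_arm:
  deltas:
    - [[0,0,0,-0.15,0],[-1,0,0,0,0],[-1,0,0,0,0],[-1,0,0,0,0],[-1,0,0,0,0],[-1,0,0,0,0]]

```text
time_s: 2.85
tcp_pos: [0.4485, 0.2463, 0.0211]
eef_rot: [-180.0, -0.0, -11.8]
contact_force: [-0.7, 0.2, 0.1]
gripper_width: 0.0154
gripper_force: 49.9
```

```bash
python3 - <<'E'
from h import *
a=save("scene","pics/s2.png");b=save("top","pics/t2.png")
s=r.get_state(); print(s["tcp_pos"],s["gripper_width"],s["gripper_force"])
cv2.imwrite("pics/c2.png",np.vstack([cv2.resize(b[175:265,200:310],(733,300)[:1]+(300,)) if 0 else cv2.resize(b[175:250,200:310],(440,300),interpolation=cv2.INTER_CUBIC),cv2.resize(a[185:260,210:320],(440,300),interpolation=cv2.INTER_CUBIC)]))
E
```

```text
[0.44854082 0.24636438 0.0210683 ] 0.015562678641356626 49.881394766271114
```

View pics/c2.png

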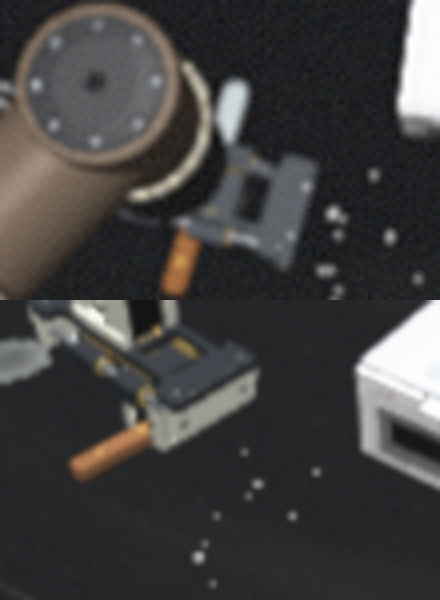

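Emit:
jog_arm:
  deltas:
    - [[-1,0,0,1.9,0],[-1,0,0,5,0],[-1,0,0,6,0],[-1,-0.9,-4.7,0,0.031],[-1,-0.9,-4.7,0,0.031],[-1,-0.9,-4.7,0,0.031],[-1,-0.9,-4.7,0,0.031],[-1,-0.8,-4.7,0,0.03]]
  force: 60

```text
time_s: 3.95
tcp_pos: [0.4038, 0.0099, 0.1502]
eef_rot: [-180.0, -0.0, -2.9]
contact_force: [0.8, 0.1, -0.7]
gripper_width: 0.0156
gripper_force: 59.9
```

Emit:
jog_arm:
  deltas:
    - [[-1,0,0,0,0],[-1,0,0,0,0],[-1,0,0,0,0]]

```text
time_s: 4.32
tcp_pos: [0.4049, 0.0121, 0.1501]
eef_rot: [-180.0, -0.0, -2.9]
contact_force: [0.3, 0.3, -0.9]
gripper_width: 0.0154
gripper_force: 59.9
```

Measure the blade tip before insertion (tip against rim).

```bash
python3 - <<'E'
from fit import *
inc,_=np.load("poses.npy")
a=save("scene","pics/s3.png");b=save("top","pics/t3.png")
s=r.get_state(); t=s["tcp_pos"]; print(t)
d=np.array([np.cos(np.radians(-2.9)),np.sin(np.radians(-2.9)),0])
tip=t+.102*d+[0,0,-.0131]
K=5;o=[]
for n,im in(("top",b),("scene",a)):
    u,v=proj(n,tip).astype(int); can=cv2.resize(im,None,fx=K,fy=K,interpolation=cv2.INTER_CUBIC)
    w=np.array([-d[1],d[0],0])*.009
    base=t+.015*d+[0,0,-.0131]
    q=np.array([proj(n,p) for p in(base+w,tip+w,tip-w,base-w)])*K+K/2-.5
    cv2.polylines(can,[np.round(q).astype(int)],True,(0,0,255),1)
    u=max(u,40);o.append(can[v*K-200:v*K+200,u*K-200:u*K+200])
cv2.imwrite("pics/c3.png",np.hstack(o))
E
```

```text
[0.40472563 0.01209885 0.14999778]
```

View pics/c3.png

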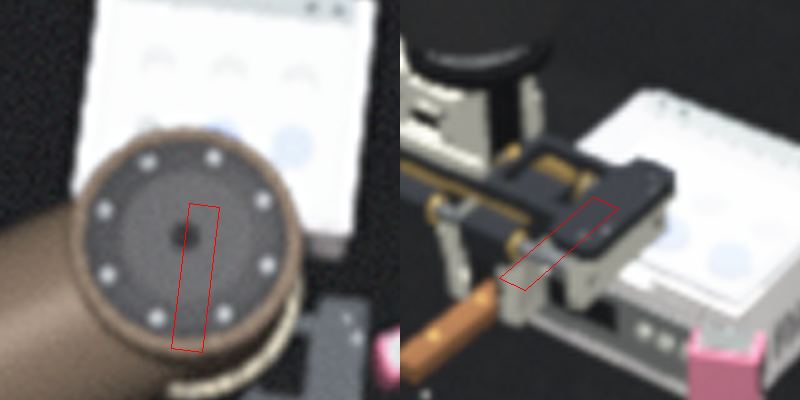

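Emit:
jog_arm:
  deltas:
    - [[-1,0,0,-3,0],[-1,0,0,-2.25,0],[-1,0,0,0,0],[-1,0,0,0,0]]

```text
time_s: 4.92
tcp_pos: [0.4051, 0.0118, 0.0982]
eef_rot: [180.0, -0.0, -2.9]
contact_force: [0.1, 0.6, -0.9]
gripper_width: 0.0156
gripper_force: 59.9
```

Emit:
jog_arm:
  deltas:
    - [[-1,0.5,-0.03,0,0],[-1,0.5,-0.03,0,0],[-1,0.5,-0.03,0,0],[-1,0,0,0,0]]

```text
time_s: 5.42
tcp_pos: [0.4112, 0.008, 0.095]
eef_rot: [179.8, 0.9, -3.1]
contact_force: [-26.9, 9.1, 5.2]
gripper_width: 0.0155
gripper_force: 60.3
```

Emit:
jog_arm:
  deltas:
    - [[-1,-0.8,0,0,0],[-1,-0.8,0,0,0],[-1,0,0,5,0],[-1,0,5,2,0],[-1,1,5,0,-0.18],[-1,1,5,0,-0.18],[-1,1,5,0,-0.18],[-1,1,5,0,-0.18]]

```text
time_s: 6.42
tcp_pos: [0.4441, 0.2627, 0.1685]
eef_rot: [-179.9, -0.0, -44.5]
contact_force: [0.1, -0.3, -1.4]
gripper_width: 0.0153
gripper_force: 59.8
```

Emit:
jog_arm:
  deltas:
    - [[-1,0,1,0,-0.18],[-1,0,0,0,-0.18],[-1,0,0,0,-0.18],[-1,0,0,0,0],[-1,0,0,0,0]]

```text
time_s: 7.05
tcp_pos: [0.4437, 0.2706, 0.168]
eef_rot: [-180.0, 0.0, -74.9]
contact_force: [0.2, 0.6, -0.2]
gripper_width: 0.0155
gripper_force: 59.8
```

```bash
cat > c4.py <<'E'
from fit import *
a=save("scene","pics/s4.png");b=save("top","pics/t4.png")
s=r.get_state(); t=s["tcp_pos"]; y=np.radians(s["eef_rot"][2]); print(t,s["eef_rot"])
d=np.array([np.cos(y),np.sin(y),0]); w=np.array([-d[1],d[0],0])*.009
tip=t+.102*d+[0,0,-.0131]; base=t+.015*d+[0,0,-.0131]
K=6;o=[]
for n,im in(("top",b),("scene",a)):
    u,v=proj(n,tip).astype(int); can=cv2.resize(im,None,fx=K,fy=K,interpolation=cv2.INTER_CUBIC)
    q=np.array([proj(n,p) for p in(base+w,tip+w,tip-w,base-w)])*K+K/2-.5
    cv2.polylines(can,[np.round(q).astype(int)],True,(0,0,255),1)
    x0,y0=u*K-200,v*K-250; print(n,"origin px",x0/K,y0/K); o.append(can[y0:y0+500,x0:x0+400])
cv2.imwrite("pics/c4.png",np.hstack(o))
E
python3 c4.py
```

```text
[0.44366119 0.27049013 0.16783002] [-1.79969736e+02  1.70481588e-02 -7.50152164e+01]
top origin px 234.66666666666666 168.33333333333334
scene origin px 231.66666666666666 142.33333333333334
```

View pics/c4.png

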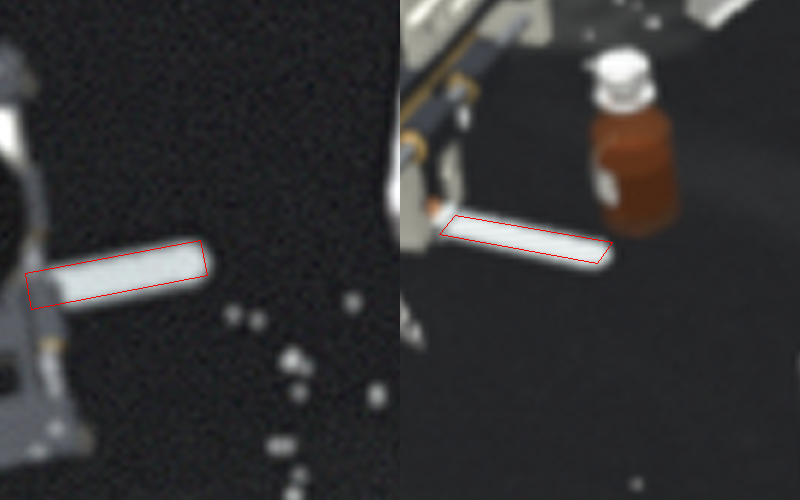

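```bash
python3 - <<'E'
from fit import *
from scipy.ndimage import map_coordinates
t=np.array([0.44366,0.27049,0.16783]); y=np.radians(-75.0)
I={"top":cv2.imread("pics/t4.png"),"scene":cv2.imread("pics/s4.png")}
d=np.array([np.cos(y),np.sin(y),0]); w=np.array([-d[1],d[0],0])
# intensity-weighted centre across the blade in scene vs predicted, for stations along the blade
for n in I:
    g=I[n].max(2).astype(float)
    for sx in(.04,.055,.07,.085,.095):
        p=t+sx*d+[0,0,-.0135]; c=proj(n,p); e=proj(n,p+[0,0,.01])-c if n=="scene" else proj(n,p+.01*w)-c
        L=np.linalg.norm(e); k=np.linspace(-9,9,181); P=c[:,None]+np.outer(e/L,k)
        v=map_coordinates(g,P[::-1],order=1); v=np.clip(v-60,0,None); print(n,sx,"offset mm",round((v*k).sum()/v.sum()/L*10,2))
    p=t-[0,0,.0135]; e0=[]
    xs=np.linspace(.08,.125,91); v=np.array([map_coordinates(g,proj(n,p+x*d)[::-1][:,None],order=1)[0] for x in xs]); print(n,"tip at",xs[np.argmin(abs(v-(v[:10].mean()+40)/2))])
E
```

```text
top 0.04 offset mm -1.19
top 0.055 offset mm -1.14
top 0.07 offset mm -1.11
top 0.085 offset mm -0.91
top 0.095 offset mm -1.04
top tip at 0.10400000000000001
scene 0.04 offset mm 0.91
scene 0.055 offset mm 0.17
scene 0.07 offset mm -0.6
scene 0.085 offset mm -1.35
scene 0.095 offset mm -1.16
scene tip at 0.10450000000000001
```

Emit:
jog_arm:
  deltas:
    - [[-1,0,0,-5,0],[-1,0,0,-5,0],[-1,0,0,-3.3,0],[-1,0,0,-0.5,0],[-1,0,0,-0.3,0],[-1,0,0,0,0]]
  force: 8

```text
time_s: 7.9
tcp_pos: [0.4442, 0.2712, 0.0278]
eef_rot: [-179.9, 0.1, -75.1]
contact_force: [0.2, -0.6, 0.2]
gripper_width: 0.0161
gripper_force: 8.0
```

Emit:
jog_arm:
  deltas:
    - [[-1,0,0,-0.3,0],[-1,0,0,-0.3,0],[-0.5,0,0,0,0],[-0.5,0,0,0,0],[-0.5,0,0,0,0]]

```text
time_s: 8.52
tcp_pos: [0.4435, 0.2704, 0.0206]
eef_rot: [180.0, -0.0, -75.2]
contact_force: [-0.5, -0.4, -0.2]
gripper_width: 0.0219
gripper_force: 0.0
```

Emit:
jog_arm:
  deltas:
    - [[-1,0,0,0,0],[-1,0,0,0,0],[-1,0,0,0,0],[-1,0,0,0,0]]
  force: 60

```text
time_s: 9.02
tcp_pos: [0.4435, 0.2705, 0.0206]
eef_rot: [-180.0, -0.0, -75.2]
contact_force: [-0.7, -0.0, 1.5]
gripper_width: 0.0155
gripper_force: 60.0
```

```bash
cat > m.py <<'E'
from fit import *
from scipy.ndimage import map_coordinates
import sys
def meas(off=.0136):
    s=r.get_state(); t=s["tcp_pos"]; y=np.radians(s["eef_rot"][2]); print(t,s["eef_rot"][2],s["gripper_width"])
    I={n:r.capture(n) for n in("top","scene")}
    d=np.array([np.cos(y),np.sin(y),0]); w=np.array([-d[1],d[0],0])
    for n in I:
        g=I[n].max(2).astype(float); o=[]
        for sx in(.04,.05,.06,.07,.08,.09):
            p=t+sx*d+[0,0,-off]; c=proj(n,p); e=proj(n,p+([0,0,.01] if n=="scene" else .01*w))-c
            L=np.linalg.norm(e); k=np.linspace(-9,9,181); P=c[:,None]+np.outer(e/L,k)
            v=np.clip(map_coordinates(g,P[::-1],order=1)-60,0,None); o.append(round((v*k).sum()/v.sum()/L*10,2))
        p=t-[0,0,off]; xs=np.linspace(.08,.125,91); v=np.array([map_coordinates(g,proj(n,p+x*d)[::-1][:,None],order=1)[0] for x in xs]); print(n,o,"tip",xs[np.argmin(abs(v-(v[:10].mean()+40)/2))])
meas()
E
python3 m.py
```

```text
[0.44351516 0.27045154 0.02056977] -75.15848519891584 0.01551563456274845
top [np.float64(-1.32), np.float64(-1.78), np.float64(-1.6), np.float64(-2.04), np.float64(-1.77), np.float64(-2.36)] tip 0.10350000000000001
scene [np.float64(1.12), np.float64(0.26), np.float64(-0.31), np.float64(-0.95), np.float64(-1.93), np.float64(-1.77)] tip 0.10400000000000001
```

Emit:
jog_arm:
  deltas:
    - [[-1,0,0,2,0],[-1,0,0,5,0],[-1,0,0,5,0],[-1,0,0,2.7,0],[-1,0,0,0,0],[-1,0,0,0,0]]

```text
time_s: 9.88
tcp_pos: [0.443, 0.27, 0.1668]
eef_rot: [179.9, -0.0, -75.2]
contact_force: [-0.4, -0.8, -1.2]
gripper_width: 0.0152
gripper_force: 60.0
```

```bash
python3 m.py
```

```text
[0.44301962 0.27001353 0.1667969 ] -75.17951690879579 0.015207329948810655
top [np.float64(-1.65), np.float64(-1.75), np.float64(-1.6), np.float64(-2.05), np.float64(-2.04), np.float64(-2.19)] tip 0.10350000000000001
scene [np.float64(0.21), np.float64(-0.72), np.float64(-1.25), np.float64(-1.82), np.float64(-2.62), np.float64(-3.02)] tip 0.10350000000000001
```

```bash
python3 - <<'E'
from fit import *
inc,_=np.load("poses.npy")
for n in("scene",):
    for p in([-.075,.023,.09],[-.075,.023,.08],[-.075,-.023,.09],[-.075,-.023,.08],[-.075,.085,.09],[-.075,-.085,.09],[-.075,.085,0]): print(p,proj(n,T([p],inc)[0]).round(1))
    print(I[n].max(2)[206:224,304:346:1])
s=cv2.imread("pics/s4.png")
d=np.abs(s.astype(int)-I["scene"]).max(2)
for nm,(a,b,c,e) in dict(pink=(332,352,223,262),grey=(346,362,252,290),inc=(298,373,178,238),head=(385,412,230,270)).items(): print(nm,d[c:e,a:b].mean(),d[c:e,a:b].max())
E
```

```text
[-0.075, 0.023, 0.09] [314.8 208.6]
[-0.075, 0.023, 0.08] [314.9 211.1]
[-0.075, -0.023, 0.09] [327.3 214.2]
[-0.075, -0.023, 0.08] [327.4 216.8]
[-0.075, 0.085, 0.09] [298.5 201.3]
[-0.075, -0.085, 0.09] [345.  222.1]
[-0.075, 0.085, 0] [300.1 223.5]
[[177 180 197 226 240 244 241 231 219 223 236 244 249 251 252 252 253 253
  253 254 254 254 253 251 252 252 252 252 252 252 252 251 252 254 254 254
  254 254 254 254 254 254]
 [169 168 175 177 192 223 238 241 239 236 232 223 230 241 248 251 252 253
  253 254 254 254 253 251 250 251 251 252 252 251 250 250 252 253 254 254
  254 254 253 253 253 253]
 [161 165 167 162 173 183 189 214 235 244 246 227 191 215 230 239 247 251
  252 253 254 254 253 250 247 248 249 249 250 249 248 248 252 253 254 254
  253 253 253 253 253 253]
 [167 166 162 158 167 177 180 181 185 205 229 226 201 224 229 221 227 237
  245 250 252 253 252 250 248 247 246 247 247 247 248 251 253 254 254 253
  253 252 252 252 252 252]
 [168 170 166 167 167 172 178 177 176 178 183 199 228 248 249 238 223 213
  220 234 243 249 251 251 251 250 250 250 250 251 252 253 254 254 253 253

[... 1680 characters left out ...]
7 114 132 148 162 169 171 171 171 174 181 180 178 179 179 193 221 236
  241 243 241 236 233 234]
 [144 108  91  85  75  62  48  34  27  25  23  24  24  23  25  29  44  71
   88  92  94 108 131 148 163 172 170 171 170 173 177 176 175 176 175 183
  215 236 245 249 248 243]
 [147 119 100  92  89  83  74  61  47  36  30  26  25  25  23  25  37  66
   87  89  89  90  93 108 135 149 159 169 168 172 170 171 176 172 166 174
  180 185 204 231 244 244]
 [146 142 128 113  98  91  88  83  73  65  55  40  31  26  25  25  36  65
   88  89  89  92  93  93  94 102 129 147 155 171 173 172 173 167 166 175
  175 175 179 182 198 203]]
pink 6.101282051282051 11
grey 4.8125 11
inc 4.666444444444444 11
head 5.9 11
```

Emit:
jog_arm:
  deltas:
    - [[-1,0,0,0,0.18],[-1,0,0,0,0.18],[-1,0,0,0,0.18],[-1,-0.7,-5,0,0.18],[-1,-0.7,-5,0,0.18],[-1,-0.7,-5,0,0.18],[-1,-0.8,-5,0,0.18],[-1,-0.9,-5.8,0,0]]

```text
time_s: 10.98
tcp_pos: [0.4047, 0.011, 0.1668]
eef_rot: [180.0, 0.1, -2.8]
contact_force: [1.1, -0.1, 0.5]
gripper_width: 0.0155
gripper_force: 60.0
```

Emit:
jog_arm:
  deltas:
    - [[-1,0,0,-4,0],[-1,0,0,-2.5,0],[-1,0,0,0,0],[-1,0,0,0,0]]

```text
time_s: 11.48
tcp_pos: [0.4058, 0.0126, 0.1029]
eef_rot: [180.0, 0.0, -2.9]
contact_force: [-0.7, -0.3, -0.6]
gripper_width: 0.0155
gripper_force: 60.0
```

```bash
cat > st.py <<'E'
from h import *
s=r.get_state()
for k in("time_s","joints","tcp_pos","eef_rot","contact_force","moment","gripper_width"): print(k,np.round(s[k],4))
E
python3 st.py
```

```text
time_s 11.475
joints [ 2.99848e+01  3.79020e+00 -4.28736e+01  2.45000e-02 -4.33625e+01
  5.70631e+01]
tcp_pos [0.4058 0.0126 0.1029]
eef_rot [ 1.799716e+02  1.290000e-02 -2.934200e+00]
contact_force [-0.6734 -0.3423 -0.6049]
moment [-0.0882  0.0308 -0.0043]
gripper_width 0.0155
```

Emit:
jog_arm:
  deltas:
    - [[-1,0,0,-0.35,0],[-1,0,0,0,0],[-1,0.4,-0.02,0,0],[-1,0,0,0,0],[-1,0,0,0,0]]

```text
time_s: 12.1
tcp_pos: [0.4096, 0.0123, 0.0991]
eef_rot: [-180.0, -0.0, -3.0]
contact_force: [-0.3, -0.2, -0.4]
gripper_width: 0.0154
gripper_force: 60.0
```

Emit:
jog_arm:
  deltas:
    - [[-1,0.3,-0.02,0,0],[-1,0,0,0,0],[-1,0,0,0,0]]

```text
time_s: 12.48
tcp_pos: [0.4105, 0.0114, 0.0983]
eef_rot: [179.9, 0.2, -3.0]
contact_force: [-7.1, 3.4, 2.7]
gripper_width: 0.0155
gripper_force: 60.0
```

```bash
python3 st.py
```

```text
time_s 12.475
joints [ 29.3772   4.8133 -42.4821  -0.0924 -42.9264  57.6885]
tcp_pos [0.4105 0.0114 0.0983]
eef_rot [179.9343   0.221   -3.0021]
contact_force [-7.0919  3.4071  2.7146]
moment [0.8605 2.5649 0.2588]
gripper_width 0.0155
```

Emit:
jog_arm:
  deltas:
    - [[-1,-0.6,0.03,0,0],[-1,0,0,1.0,0],[-1,0,0,1.0,0],[-1,1.0,-0.05,0,0],[-1,1.0,-0.05,0,0],[-1,0,0,0,0],[-1,0,0,0,0]]

```text
time_s: 13.35
tcp_pos: [0.4262, 0.011, 0.1186]
eef_rot: [180.0, 0.1, -3.0]
contact_force: [0.6, 0.8, -1.4]
gripper_width: 0.0151
gripper_force: 60.0
```

Emit:
jog_arm:
  deltas:
    - [[-1,0,0,-0.5,0],[-1,0,0,0,0],[-1,0,0,0,0]]

```text
time_s: 13.72
tcp_pos: [0.4264, 0.0113, 0.1142]
eef_rot: [180.0, -0.0, -3.0]
contact_force: [-3.0, 0.1, 4.5]
gripper_width: 0.0155
gripper_force: 60.0
```

Emit:
jog_arm:
  deltas:
    - [[-1,0,0,0.5,0],[-1,-1.1,0.05,0,0],[-1,-1.0,0.05,0,0],[-1,0,0,-0.8,0],[-1,0,0,-0.8,0],[-1,0,0,0,0],[-1,0,0,0,0]]

```text
time_s: 14.6
tcp_pos: [0.4057, 0.0123, 0.1029]
eef_rot: [180.0, 0.0, -3.0]
contact_force: [0.2, 1.0, -0.8]
gripper_width: 0.0155
gripper_force: 60.0
```

Emit:
jog_arm:
  deltas:
    - [[-1,0.4,-0.02,0,0],[-1,0.4,-0.02,0,0],[-1,0,0,0,0],[-1,0,0,0,0]]

```text
time_s: 15.1
tcp_pos: [0.4134, 0.0119, 0.103]
eef_rot: [180.0, 0.0, -3.0]
contact_force: [-0.2, -0.4, -0.2]
gripper_width: 0.0151
gripper_force: 60.0
```

Emit:
jog_arm:
  deltas:
    - [[-1,0.5,-0.03,0,0],[-1,0.5,-0.03,0,0],[-1,0.5,-0.03,0,0],[-1,0.5,-0.03,0,0],[-1,0.5,-0.03,0,0],[-1,0.4,-0.03,0,0],[-1,0,0,0,0],[-1,0,0,0,0]]

```text
time_s: 16.1
tcp_pos: [0.4423, 0.01, 0.103]
eef_rot: [180.0, 0.0, -3.0]
contact_force: [0.3, -0.3, -0.8]
gripper_width: 0.0156
gripper_force: 60.0
```

Emit:
jog_arm:
  deltas:
    - [[-1,0,0,0.35,0],[-1,0.02,0,0.47,0],[-1,0.02,0,0.47,0],[-1,0.05,0,0.46,0],[-1,0.06,0,0.46,0],[-1,0,0,0,0]]

```text
time_s: 16.85
tcp_pos: [0.444, 0.0101, 0.1255]
eef_rot: [-180.0, -0.0, -3.0]
contact_force: [-1.2, -0.0, -2.1]
gripper_width: 0.0157
gripper_force: 60.0
```

```bash
python3 st.py; cat > cov.py <<'E'
from fit import *
# fit cover angle: cover edge line brightness is hard; compare pose hypotheses by edge strength of the front edge in the scene picture
from scipy.ndimage import map_coordinates
inc,_=np.load("poses.npy")
E
python3 - <<'E'
import sys; sys.path.insert(0,".")
from h import *
save("scene","pics/s5.png"); save("top","pics/t5.png")
E
```

```text
time_s 16.85
joints [ 2.68918e+01  5.58610e+00 -3.68886e+01  1.10000e-03 -4.75096e+01
  6.01378e+01]
tcp_pos [0.444  0.0101 0.1255]
eef_rot [-1.799929e+02 -1.400000e-02 -2.969600e+00]
contact_force [-1.2172 -0.0222 -2.069 ]
moment [-0.0787  0.6008 -0.0308]
gripper_width 0.0157
```

Emit:
jog_arm:
  deltas:
    - [[-1,0.19,-0.01,0.92,0],[-1,0.26,-0.01,0.9,0],[-1,0.33,-0.02,0.88,0],[-1,0.4,-0.02,0.85,0],[-1,0.47,-0.02,0.81,0],[-1,0.53,-0.03,0.77,0],[-1,0,0,0,0]]

```text
time_s: 17.82
tcp_pos: [0.4672, 0.0093, 0.1773]
eef_rot: [-180.0, -0.1, -3.0]
contact_force: [0.3, -0.3, -0.3]
gripper_width: 0.0152
gripper_force: 60.0
```

Emit:
jog_arm:
  deltas:
    - [[-1,0.59,-0.03,0.73,0],[-1,0.64,-0.03,0.68,0],[-1,0.69,-0.04,0.63,0]]

```text
time_s: 18.2
tcp_pos: [0.4855, 0.008, 0.1974]
eef_rot: [180.0, -0.0, -3.0]
contact_force: [-1.5, 0.7, -2.0]
gripper_width: 0.0155
gripper_force: 60.0
```

```bash
cat > cov.py <<'E'
from fit import *
inc,_=np.load("poses.npy")
a=cv2.imread("pics/s0.png").astype(int)
s=r.get_state(); print(np.round(s["contact_force"],2),np.round(s["moment"],2),s["tcp_pos"])
im=save("scene","pics/s6.png").astype(int)
d=np.abs(im-a).max(2)
# compare: predicted cover back corners for angles
for th in(0,.3,.5,.7,.9,1.1,1.3,1.5,1.7):
    P=[[.074-.145*np.cos(th),yy,.09+.145*np.sin(th)] for yy in(.084,-.084)]
    q=[proj("scene",T([p],inc)[0]) for p in P]
    # mean edge response along the predicted front edge
    L=np.linspace(.1,.9,40); g=cv2.GaussianBlur(im.max(2).astype(np.float32),(0,0),.7)
    gx,gy=cv2.Sobel(g,5,1,0),cv2.Sobel(g,5,0,1); t=(q[1]-q[0])/np.linalg.norm(q[1]-q[0]); nrm=np.array([-t[1],t[0]])
    best=max(np.mean([abs(gx[int(round(y)),int(round(x))]*nrm[0]+gy[int(round(y)),int(round(x))]*nrm[1]) for x,y in (q[0]+(q[1]-q[0])*l+nrm*o for l in L)]) for o in(-1,0,1))
    print(th,np.round(q,0).tolist(),round(best,1))
E
python3 cov.py
```

```text
[-1.48  0.7  -1.98] [ 0.11  0.82 -0.02] [0.48553563 0.00803752 0.19735291]
0 [[300.0, 201.0], [345.0, 221.0]] 82.3
0.3 [[300.0, 188.0], [347.0, 208.0]] 66.1
0.5 [[302.0, 179.0], [349.0, 199.0]] 38.2
0.7 [[305.0, 170.0], [353.0, 189.0]] 212.6
0.9 [[309.0, 161.0], [357.0, 180.0]] 101.6
1.1 [[314.0, 153.0], [362.0, 171.0]] 48.4
1.3 [[319.0, 146.0], [367.0, 163.0]] 10.5
1.5 [[324.0, 141.0], [372.0, 157.0]] 1.6
1.7 [[330.0, 137.0], [377.0, 153.0]] 1.4
```

Emit:
jog_arm:
  deltas:
    - [[-1,0.75,-0.04,0.57,0],[-1,0.79,-0.04,0.5,0],[-1,0.83,-0.04,0.44,0],[-1,0.86,-0.04,0.37,0],[-1,0.89,-0.05,0.3,0],[-1,0.91,-0.05,0.23,0],[-1,0.92,-0.05,0.16,0]]

```text
time_s: 19.12
tcp_pos: [0.5453, 0.0049, 0.2227]
eef_rot: [-180.0, -0.0, -3.0]
contact_force: [-1.0, 0.5, -0.0]
gripper_width: 0.0153
gripper_force: 60.0
```

```bash
python3 cov.py
```

```text
[-1.    0.45 -0.02] [0.19 0.62 0.02] [0.54527783 0.0049258  0.22269319]
0 [[300.0, 201.0], [345.0, 221.0]] 84.7
0.3 [[300.0, 188.0], [347.0, 208.0]] 59.3
0.5 [[302.0, 179.0], [349.0, 199.0]] 69.9
0.7 [[305.0, 170.0], [353.0, 189.0]] 251.4
0.9 [[309.0, 161.0], [357.0, 180.0]] 57.6
1.1 [[314.0, 153.0], [362.0, 171.0]] 72.5
1.3 [[319.0, 146.0], [367.0, 163.0]] 86.5
1.5 [[324.0, 141.0], [372.0, 157.0]] 104.4
1.7 [[330.0, 137.0], [377.0, 153.0]] 43.3
```

Emit:
jog_arm:
  deltas:
    - [[-1,0.93,-0.05,0.08,0],[-1,0.94,-0.05,0.01,0],[-1,0.93,-0.05,-0.07,0],[-1,0.92,-0.05,-0.14,0],[-1,0.5,-0.02,-0.1,0],[-1,0,0,0,0]]

```text
time_s: 19.92
tcp_pos: [0.5873, 0.0027, 0.2202]
eef_rot: [180.0, -0.0, -3.0]
contact_force: [0.1, -0.2, 0.1]
gripper_width: 0.0152
gripper_force: 60.0
```

```bash
sed -i 's/1.5,1.7)/1.4,1.5,1.6,1.7,1.8,1.9)/' cov.py; python3 cov.py
```

```text
[ 0.08 -0.18  0.11] [-0.08 -0.02 -0.11] [0.58725062 0.00267605 0.22016841]
0 [[300.0, 201.0], [345.0, 221.0]] 90.0
0.3 [[300.0, 188.0], [347.0, 208.0]] 62.0
0.5 [[302.0, 179.0], [349.0, 199.0]] 42.6
0.7 [[305.0, 170.0], [353.0, 189.0]] 243.6
0.9 [[309.0, 161.0], [357.0, 180.0]] 53.2
1.1 [[314.0, 153.0], [362.0, 171.0]] 38.7
1.3 [[319.0, 146.0], [367.0, 163.0]] 70.7
1.4 [[322.0, 143.0], [369.0, 160.0]] 123.8
1.5 [[324.0, 141.0], [372.0, 157.0]] 94.6
1.6 [[327.0, 139.0], [375.0, 155.0]] 79.4
1.7 [[330.0, 137.0], [377.0, 153.0]] 63.6
1.8 [[332.0, 136.0], [379.0, 152.0]] 87.9
1.9 [[335.0, 135.0], [382.0, 151.0]] 114.2
```

Emit:
jog_arm:
  deltas:
    - [[-1,-3,0.15,0,0],[-1,-4,0.2,0,0],[-1,-5,0.2,0,0],[-1,-1,5,0,-0.03],[-1,0,5,0,-0.03],[-1,0,5,0,-0.03],[-1,0,5,-3,-0.03],[-1,0,4,-5,-0.03]]

```text
time_s: 20.98
tcp_pos: [0.4578, 0.2506, 0.1429]
eef_rot: [-179.7, -0.2, -11.5]
contact_force: [1.1, 1.3, -1.7]
gripper_width: 0.0154
gripper_force: 60.0
```

Emit:
jog_arm:
  deltas:
    - [[-1,0,0,-5,0],[-1,0,0,-3,0],[-1,0,0,-1.3,0],[-1,0,0,0,0]]
  force: 15

```text
time_s: 21.48
tcp_pos: [0.4568, 0.2473, 0.0486]
eef_rot: [180.0, 0.0, -11.6]
contact_force: [0.2, -0.9, -0.5]
gripper_width: 0.0159
gripper_force: 15.0
```

Emit:
jog_arm:
  deltas:
    - [[-1,0,0,-1.5,0],[-1,0,0,-0.5,0],[-1,0,0,-0.4,0],[-1,0,0,-0.3,0],[-1,0,0,0,0]]
  force: 6

```text
time_s: 22.1
tcp_pos: [0.4567, 0.2473, 0.0215]
eef_rot: [180.0, 0.0, -11.6]
contact_force: [0.6, 0.2, -1.0]
gripper_width: 0.016
gripper_force: 6.0
```

Emit:
jog_arm:
  deltas:
    - [[-0.6,0,0,0,0],[-0.4,0,0,0,0],[-0.2,0,0,0,0],[0,0,0,0,0],[0.2,0,0,0,0],[0.2,0,0,0,0],[0.2,0,0,0,0],[0.2,0,0,0,0]]

```text
time_s: 23.1
tcp_pos: [0.4567, 0.2473, 0.0216]
eef_rot: [180.0, 0.0, -11.6]
contact_force: [-0.7, -0.8, 0.3]
gripper_width: 0.0525
gripper_force: 0.0
```

Emit:
jog_arm:
  deltas:
    - [[0.2,0,0,3,0],[0.2,0,0,6,0],[0.2,0,0,6,0],[0.2,0,-3,5,0],[0.2,0,-5,3.3,0],[0.2,0,-5,0,0],[0.2,0,-5,0,0],[0.2,0,-5,0,0.047]]
  force: 30

```text
time_s: 24.1
tcp_pos: [0.4563, 0.0158, 0.2549]
eef_rot: [-180.0, -0.0, -8.8]
contact_force: [1.0, -0.6, 0.7]
gripper_width: 0.0526
gripper_force: 0.0
```

Emit:
jog_arm:
  deltas:
    - [[0.2,0,-5,0,0],[0.2,0,-5,0,0],[0.2,0,-5,0,0],[0.2,0,-5,0,0],[0.2,0,-5,0,0],[0.2,-0.3,-2.9,0,0],[0.2,0,0,0,0],[0.2,0,0,0,0]]

```text
time_s: 25.1
tcp_pos: [0.4535, -0.2615, 0.2544]
eef_rot: [-180.0, 0.0, -8.9]
contact_force: [0.2, 0.4, 0.5]
gripper_width: 0.0529
gripper_force: 0.0
```

```bash
python3 - <<'E'
from fit import *
inc,_=np.load("poses.npy")
a=save("scene","pics/s7.png"); b=save("top","pics/t7.png"); print(r.get_state()["tcp_pos"],r.get_state()["eef_rot"])
K=5;o=[]
for n,im,c in(("scene",a,(350,195)),("top",b,(350,195))):
    can=cv2.resize(im,None,fx=K,fy=K,interpolation=cv2.INTER_CUBIC)
    for pts in([[ -.022+.0095*np.cos(t),.045+.0095*np.sin(t),.078] for t in np.linspace(0,6.28,24)],[[.074-.145*np.cos(1.8),yy,.09+.145*np.sin(1.8)] for yy in(.084,-.084)]):
        q=np.array([proj(n,p) for p in T(pts,inc)])*K+K/2-.5; cv2.polylines(can,[np.round(q).astype(int)],True,(0,0,255),1)
    o.append(can[int((c[1]-60)*K):int((c[1]+60)*K),int((c[0]-40)*K):int((c[0]+40)*K)] if n=="scene" else can[int((c[1]-60)*K):int((c[1]+60)*K),int((c[0]-65)*K):int((c[0]+15)*K)])
cv2.imwrite("pics/c7.png",np.hstack(o))
# spatula present, flat? bystander differences
a0=cv2.imread("pics/s0.png").astype(int); d=np.abs(a.astype(int)-a0).max(2)
for nm,(x0,x1,y0,y1) in dict(spat=(225,280,198,232),bottle=(262,280,150,182),petri=(445,478,246,270),timer=(402,430,226,248),forceps=(215,237,180,200)).items(): print(nm,d[y0:y1,x0:x1].mean(),d[y0:y1,x0:x1].max())
E
```

```text
[ 0.45377852 -0.26103118  0.25464578] [-1.79993418e+02 -1.19011463e-02 -8.81876061e+00]
spat 6.508021390374331 165
bottle 2.421875 21
petri 2.0782828282828283 6
timer 3.021103896103896 6
forceps 2.0613636363636365 5
```

View pics/c7.png

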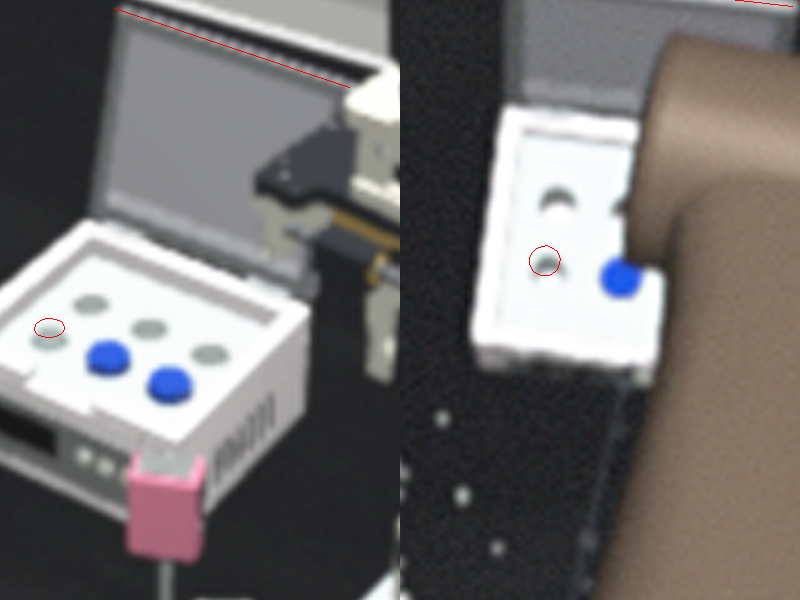

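Emit:
jog_arm:
  deltas:
    - [[0.2,0,-0.1,-5,0],[0.2,0,0,-4,0],[0.2,0,0,-1.6,0],[0.2,0,0,-1,0],[0.2,0,0,0,0]]
  force: 25

```text
time_s: 25.82
tcp_pos: [0.4542, -0.2626, 0.139]
eef_rot: [180.0, -0.0, -8.8]
contact_force: [-0.6, -0.1, 0.7]
gripper_width: 0.0526
gripper_force: 0.0
```

Emit:
jog_arm:
  deltas:
    - [[-0.2,0,0,0,0],[-0.3,0,0,0,0],[-0.4,0,0,0,0],[-0.6,0,0,0,0],[-1,0,0,0,0],[-1,0,0,0,0],[-1,0,0,0,0],[-1,0,0,0,0]]

```text
time_s: 26.82
tcp_pos: [0.4539, -0.2627, 0.1389]
eef_rot: [180.0, -0.0, -8.9]
contact_force: [-0.4, 1.4, 5.0]
gripper_width: 0.0242
gripper_force: 25.0
```

Emit:
jog_arm:
  deltas:
    - [[-1,0,0,0.5,0],[-1,0,0,2,0],[-1,0,0,3,0],[-1,0,0,4,0],[-1,0,0,2.5,0],[-1,0,0,0,0],[-1,0,0,0,0]]

```text
time_s: 27.7
tcp_pos: [0.4531, -0.2625, 0.2577]
eef_rot: [-180.0, 0.1, -8.9]
contact_force: [-0.4, -0.7, -1.4]
gripper_width: 0.024
gripper_force: 25.0
```

```bash
python3 st.py
```

```text
time_s 27.7
joints [-8.61820e+00  5.80240e+00 -1.71101e+01 -2.87000e-02 -6.71592e+01
  8.97453e+01]
tcp_pos [ 0.4531 -0.2625  0.2577]
eef_rot [-1.799739e+02  7.180000e-02 -8.884000e+00]
contact_force [-0.4067 -0.7233 -1.4241]
moment [0.0117 0.0451 0.0267]
gripper_width 0.024
```

Emit:
jog_arm:
  deltas:
    - [[-1,2,2,1.5,0],[-1,2,4,0,0],[-1,2,5,0,0],[-1,2,5,0,0],[-1,2,5,0,0],[-1,1.66,5,0,0],[-1,0,3.5,0,0],[-1,0,1.5,-1.5,0]]

```text
time_s: 28.7
tcp_pos: [0.5704, 0.0491, 0.2575]
eef_rot: [180.0, 0.0, -8.8]
contact_force: [-1.1, 0.3, -1.4]
gripper_width: 0.0237
gripper_force: 25.0
```

Emit:
jog_arm:
  deltas:
    - [[-1,0,0,0,0],[-1,0,0,0,0],[-1,0,0,0,0]]

```text
time_s: 29.08
tcp_pos: [0.5704, 0.0463, 0.2588]
eef_rot: [180.0, -0.0, -8.9]
contact_force: [0.0, -0.6, -0.0]
gripper_width: 0.024
gripper_force: 25.0
```

```bash
cat > m2.py <<'E'
from fit import *
from scipy.ndimage import map_coordinates
inc,_=np.load("poses.npy")
s=r.get_state(); t=s["tcp_pos"]; print(s["time_s"],t,s["eef_rot"],s["contact_force"].round(1))
im=save("scene","pics/s8.png"); save("top","pics/t8.png"); g=im.max(2).astype(float)
# stem samples: print horizontal profiles around predicted stem px
for dz in(-.055,-.065,-.08,-.09,-.1,-.11,-.115,-.119,-.123,-.127):
    c=proj("scene",t+[0,0,dz]); k=np.arange(-8,9); v=map_coordinates(g,[np.full(17,c[1]),c[0]+k],order=1)
    print(dz,c.round(1),v.astype(int))
hsv=cv2.cvtColor(im,cv2.COLOR_BGR2HSV); m=((hsv[...,0]>100)&(hsv[...,0]<130)&(hsv[...,1]>120)&(hsv[...,2]>120)).astype(np.uint8)
m[:, :300]=0;m[:,380:]=0;m[:170]=0;m[240:]=0
n,l,st,ce=cv2.connectedComponentsWithStats(m); print(st[1:],ce[1:].round(1))
for y in(0,-.045): print("cap pred z78..84",[proj("scene",T([[-.022,y,z]],inc)[0]).round(1) for z in(.075,.078)])
print("tube",T([[-.022,.045,.078]],inc),proj("scene",T([[-.022,.045,.07]],inc)[0]))
E
python3 m2.py
```

```text
29.075 [0.57036093 0.04629201 0.2587565 ] [ 1.79999477e+02 -1.61925482e-02 -8.93859846e+00] [ 0.  -0.6 -0. ]
-0.055 [318.9 166.3] [ 40  39  40  40  40  43  68 106 113  77  47  39  39  40  39  39  39]
-0.065 [319.  169.1] [ 39  38  38  39  39  41  64 105 115  75  42  38  38  39  39  39  42]
-0.08 [319.1 173.3] [ 41  41  40  40  40  42  62 104 119  86  45  39  38  38  39  40  51]
-0.09 [319.2 176.1] [ 43  43  43  43  43  45  64 104 116  82  46  39  39  38  39  45  66]
-0.1 [319.3 178.9] [ 44  43  44  44  44  47  65 104 113  80  48  42  44  65 116 178 206]
-0.11 [319.4 181.6] [ 43  42  42  43  44  47  69 111 125 100  93 143 201 239 252 250 243]
-0.115 [319.4 183. ] [ 43  43  42  43  43  46  70 112 135 159 208 243 252 253 247 223 193]
-0.119 [319.5 184. ] [ 43  43  43  43  44  46  67 117 178 230 251 253 252 243 216 186 175]
-0.123 [319.5 185.1] [ 42  42  42  43  46  61 103 172 231 252 253 250 237 207 183 178 181]
-0.127 [319.5 186.2] [ 42  42  43  50  78 133 196 239 252 252 246 230 201 181 184 200 220]
[[328 203   8   7  42]
 [340 209   8   6  44]] [[331.3 206.2]
 [343.5 211.5]]
cap pred z78..84 [array([331.3, 206. ]), array([331.3, 205.2])]
cap pred z78..84 [array([343.6, 211.3]), array([343.6, 210.5])]
tube [[0.56974271 0.04795466 0.078     ]] [319.49434043 202.11784901]
```

Emit:
jog_arm:
  deltas:
    - [[-1,0.07,0.15,-1,0],[-1,0,0,-2,0],[-1,0,0,-1,0],[-1,0,0,0,0],[-1,0,0,0,0],[-1,0,0,0,0]]

```text
time_s: 29.92
tcp_pos: [0.5714, 0.0489, 0.2192]
eef_rot: [-180.0, -0.1, -8.9]
contact_force: [-0.1, 0.6, -1.5]
gripper_width: 0.0239
gripper_force: 25.0
```

```bash
cat > m3.py <<'E'
from fit import *
from scipy.ndimage import map_coordinates
inc,_=np.load("poses.npy")
T0=[]
for i in range(3):
    s=r.get_state(); T0.append(s["tcp_pos"]); im=save("scene","pics/s9.png")
t=np.mean(T0,0); print(s["time_s"],np.round(T0,4).tolist(),s["eef_rot"],s["contact_force"].round(1))
g=im.max(2); c=proj("scene",t+[0,0,-.121]); print("pred tip",c,"on tube axis same z",proj("scene",T([[-.022,.045,t[2]-.121]],inc)[0]))
u,v=c.round().astype(int); print(u-8,v-12); print(g[v-12:v+10,u-8:u+9])
E
python3 m3.py
```

```text
30.025 [[0.5714, 0.0489, 0.2192], [0.5713, 0.0489, 0.2191], [0.5712, 0.0489, 0.2191]] [-1.79976077e+02 -4.46802207e-02 -8.86702821e+00] [-0.3  0.1 -1.5]
pred tip [319.27945327 194.58356567] on tube axis same z [319.25405333 194.94255321]
311 183
[[ 43  42  43  44  43  45  67 106 118 117 189 242 252 254 253 239 199]
 [ 45  44  44  43  44  46  66 108 137 197 249 254 254 252 237 195 177]
 [ 43  43  43  43  43  46  69 113 169 240 254 254 251 232 190 178 177]
 [ 42  43  43  44  47  73 106 134 188 246 253 249 229 188 178 182 204]
 [ 42  42  42  50  93 173 209 174 189 235 240 217 186 179 189 221 244]
 [ 41  42  53 104 192 247 248 199 175 196 193 181 178 196 229 248 253]
 [ 42  56 112 198 249 254 251 209 156 165 176 179 196 232 250 253 253]
 [ 65 121 205 249 254 254 247 199 151 159 177 196 232 250 253 253 253]
 [150 221 250 254 253 246 220 161 145 161 196 232 250 253 253 253 253]
 [242 252 254 253 242 210 178 152 148 189 236 250 253 253 253 252 252]
 [254 254 253 240 201 182 172 157 164 224 251 253 253 253 251 246 242]
 [254 252 237 197 182 182 192 206 211 238 253 253 252 248 233 207 187]
 [251 233 193 181 183 200 232 247 247 249 253 253 250 227 183 173 173]
 [227 190 181 184 201 233 250 253 253 253 253 253 249 227 180 172 174]
 [189 182 187 210 237 250 253 253 253 253 253 253 251 245 218 196 196]
 [184 194 223 245 252 253 253 253 252 253 253 253 253 252 247 241 240]
 [202 231 249 253 253 253 252 249 246 247 249 252 253 253 253 252 253]
 [234 250 253 253 253 252 242 225 220 221 228 243 252 253 253 253 253]
 [251 253 253 253 252 244 221 194 186 189 197 221 245 252 253 253 253]
 [253 254 254 253 248 220 195 188 190 191 191 193 226 249 253 253 253]
 [253 253 253 253 248 210 183 190 194 195 188 183 219 247 253 253 252]
 [254 253 253 253 251 236 209 196 192 194 203 222 240 251 253 252 246]]
```

```bash
python3 - <<'E'
from fit import *
im=cv2.imread("pics/s8.png"); g=im.max(2); t=np.array([.5704,.0463,.2588])
for dz in(0,-.019,-.031,-.038,-.05,-.121): print(dz,proj("scene",t+[-.0013,.0002,dz]).round(1))
print(g[150:170,308:334])
a=cv2.imread("pics/s0.png").max(2); print("stand: arm top",proj("scene",[.4527,-.2619,.108]),"tip",proj("scene",[.4527,-.2619,.018]))
print(a[258:286,384:402])
E
```

```text
0 [318.1 150.3]
-0.019 [318.2 156. ]
-0.031 [318.4 159.5]
-0.038 [318.4 161.5]
-0.05 [318.5 165. ]
-0.121 [319.2 184.8]
[[ 60 111 142 112  44  27  32  71 129 161 159 134 108 138 153 154 148 139
  138 137 127  93  55  96 146 162]
 [ 56 108 141 112  48  28  31  70 128 160 159 132  87 118 151 155 149 139
  137 138 129  97  53  72 109 133]
 [ 49  96 131 118  82  50  39  71 128 161 159 134  90 116 150 154 149 139
  139 138 122  81  51  77 103 114]
 [ 44  70 102 122 127 106  80  83 130 161 158 138 113 135 152 152 145 139
  140 139 123  80  54  80 103 114]
 [ 41  43  61 114 151 146 130 124 145 162 158 140 127 149 153 151 145 141
  143 144 126  81  54  81 105 119]
 [ 40  39  51 109 150 149 153 155 161 164 158 139 128 151 153 150 145 144
  147 146 126  76  58  84 105 122]
 [ 39  39  51 108 143 132 142 155 162 163 157 139 127 150 153 150 147 149
  148 138 106  61  63  90 106 123]
 [ 40  38  50 107 141 124 128 151 162 164 157 138 118 139 152 151 149 148
  135 107  68  46  66  94 107 125]
 [ 39  39  50 106 143 139 141 153 162 163 157 145 125 130 147 147 140 124
   98  60  43  44  71  99 108 126]
[... 2676 characters left out ...]
201 201 200 199 198 198]
 [190 201 202 202 200 200 197 180 164 177 196 201 201 201 200 200 198 198]
 [194 200 200 200 199 198 198 193 189 195 201 201 201 201 200 200 200 200]
 [194 199 199 199 199 199 199 199 199 200 201 200 200 200 200 200 200 200]
 [195 199 199 199 200 200 200 200 201 201 201 201 201 201 200 200 199 200]
 [197 199 199 200 201 201 200 200 200 201 201 202 203 202 201 200 200 200]
 [198 199 199 200 200 199 199 200 200 201 202 203 202 202 202 201 200 199]
 [191 196 199 199 199 199 200 200 201 201 202 202 202 201 200 200 199 198]
 [166 183 192 197 199 200 201 201 200 199 200 200 199 199 196 196 197 197]
 [127 150 172 186 195 199 202 201 200 198 198 197 198 194 194 189 185 191]]
```

Emit:
jog_arm:
  deltas:
    - [[-1,0,0,0,0.18],[-1,0,0,0,0.18],[-1,0,0,0,0.18],[-1,0,0,0,0.18],[-1,0,0,0,0.18],[-1,0,0,0,0.18],[-1,0,0,0,0.18],[-1,0,0,0,0.18]]

```text
time_s: 31.08
tcp_pos: [0.5711, 0.0488, 0.2188]
eef_rot: [180.0, -0.0, 74.0]
contact_force: [1.0, -0.6, -0.7]
gripper_width: 0.0237
gripper_force: 25.0
```

Emit:
jog_arm:
  deltas:
    - [[-1,0,0,0,0],[-1,0,0,0,0],[-1,0,0,0,0]]

```text
time_s: 31.45
tcp_pos: [0.571, 0.0488, 0.2186]
eef_rot: [180.0, -0.0, 73.5]
contact_force: [-0.1, -0.3, -1.1]
gripper_width: 0.0238
gripper_force: 25.0
```

```bash
cat > m4.py <<'E'
from fit import *
from scipy.ndimage import map_coordinates
def stem(f,t):
    g=cv2.imread(f).max(2).astype(float); o=[]
    for dz in np.arange(-.052,-.088,-.003):
        c=proj("scene",t+[0,0,dz]); k=np.arange(-4,5,.25); v=map_coordinates(g,[np.full(len(k),c[1]),c[0]+k],order=1)
        b=np.interp(k,[k[0],k[-1]],[v[0],v[-1]]); w=np.clip(v-b-4,0,None); o.append((w*k).sum()/w.sum())
    return np.round(o,2)
E
python3 m3.py; python3 - <<'E'
import sys;sys.path.insert(0,".")
from m4 import *
import plant
t=r.get_state()["tcp_pos"]
print("yaw-8.9 hi",stem("pics/s8.png",np.array([.5704,.0463,.2588])))
print("now",stem("pics/s9.png",t))
inc,_=np.load("poses.npy")
h=cv2.cvtColor(cv2.imread("pics/t0.png"),cv2.COLOR_BGR2HSV)[185:199,322:352]
for x0,y in((0,0),(15,-.045)):
    w=np.clip(h[:,x0:x0+15,1].astype(float)-14,0,None); yy,xx=np.mgrid[:14,:15]
    print("cap top view",322+x0+(w*xx).sum()/w.sum(),185+(w*yy).sum()/w.sum(),"pred",proj("top",T([[-.022,y,.08]],inc)[0]))
E
```

```text
31.55 [[0.571, 0.0488, 0.2186], [0.571, 0.0488, 0.2186], [0.571, 0.0488, 0.2186]] [ 1.79995208e+02 -3.35342777e-03  7.35607260e+01] [ 0.4 -0.2 -1.7]
pred tip [319.26067675 194.7833503 ] on tube axis same z [319.25882344 195.08504123]
311 183
[[ 43  44  44  43  42  42  44  61 103 134 187 242 252 254 253 239 198]
 [ 44  44  44  43  43  43  44  60 104 156 236 254 254 252 236 194 176]
 [ 42  43  43  43  42  46  61  90 123 168 239 253 251 232 189 177 176]
 [ 41  43  42  43  48  79 142 187 179 170 228 246 228 187 177 181 202]
 [ 42  42  42  49  91 179 238 245 221 166 192 208 185 178 188 221 244]
 [ 41  41  53 102 191 248 254 252 223 154 160 177 178 195 228 248 253]
 [ 42  57 111 197 248 254 254 248 198 147 155 176 196 232 250 253 253]
 [ 65 121 204 249 254 254 250 225 155 142 159 193 232 250 253 253 253]
 [150 221 250 254 253 246 224 179 150 145 179 231 250 253 253 253 253]
 [242 252 254 253 241 210 186 178 161 151 212 249 253 253 253 252 252]
 [254 254 253 239 201 183 182 186 177 160 226 252 253 253 251 246 241]
 [254 252 237 196 181 182 198 226 225 201 237 253 252 248 233 206 186]
 [251 
[... 487 characters left out ...]
53]
 [253 253 253 253 248 220 194 187 190 191 190 192 225 249 253 253 253]
 [253 253 253 253 247 209 182 189 193 194 188 182 218 247 253 253 251]
 [254 253 253 253 251 236 209 196 190 194 201 221 240 251 253 252 246]]
yaw-8.9 hi [-0.4  -0.37 -0.32 -0.33 -0.37 -0.37 -0.37 -0.35 -0.31 -0.27 -0.25 -0.26]
now [0.85 0.91 0.92 0.88 0.76 0.67  nan  nan 3.47 2.92 2.74 2.23]
cap top view 328.6686991869919 190.0752032520325 pred [327.85893504 188.18557925]
cap top view 343.09437751004015 191.84939759036143 pred [342.28609847 189.88180586]m4.py:7: RuntimeWarning: invalid value encountered in scalar divide
  b=np.interp(k,[k[0],k[-1]],[v[0],v[-1]]); w=np.clip(v-b-4,0,None); o.append((w*k).sum()/w.sum())
```

```bash
python3 - <<'E'
from fit import *
from scipy.optimize import least_squares
inc,_=np.load("poses.npy")
def blue(f,x0,x1,y0,y1):
    im=cv2.imread(f); h=cv2.cvtColor(im,cv2.COLOR_BGR2HSV); m=((h[...,0]>100)&(h[...,0]<130)&(h[...,1]>120)&(h[...,2]>100)).astype(np.uint8)
    M=np.zeros_like(m); M[y0:y1,x0:x1]=m[y0:y1,x0:x1]; n,l,st,ce=cv2.connectedComponentsWithStats(M); return [(s.tolist(),c.round(2).tolist()) for s,c in zip(st[1:],ce[1:]) if s[4]>10]
for f,b in(("t7",(315,360,175,205)),("t8",(315,360,175,205)),("s7",(320,355,195,225)),("s9",(320,355,195,225))): print(f,blue(f"pics/{f}.png",*b))
# inner/outer corners for incubator, t7/s7 open : rim line positions via profile along own axes through the box in each picture
from scipy.ndimage import map_coordinates
for n,f in(("top","t7"),("scene","s7"),("top","t0"),("scene","s0")):
    g=cv2.imread(f"pics/{f}.png").max(2).astype(float)
    for lab,A,B,z in(("front",(-.095,.055),(-.055,.055),.09),("left",(0.0,.105),(0.0,.065),.09),("frontR",(-.095,.035),(-.055,.035),.09)):
        k=np.linspace(0,1,41); P=T(np.c_[np.linspace(A[0],B[0],41),np.linspace(A[1],B[1],41),np.full(41,z)],inc)
        v=[map_coordinates(g,proj(n,p)[::-1][:,None],order=1)[0] for p in P]; print(n,f,lab,np.array(v[::2]).astype(int))
E
```

```text
t7 [([325, 187, 8, 7, 45], [328.71, 190.04])]
t8 [([325, 187, 8, 7, 45], [328.71, 190.13]), ([340, 188, 7, 8, 47], [343.04, 191.68])]
s7 [([328, 203, 8, 7, 42], [331.33, 206.21]), ([340, 209, 8, 6, 44], [343.5, 211.5])]
s9 [([328, 203, 8, 7, 42], [331.33, 206.21]), ([340, 209, 8, 6, 44], [343.5, 211.5])]
top t7 front [ 64  73  84 100 119 146 181 221 242 253 254 254 253 253 252 251 251 252
 252 252 252]
top t7 left [ 38  39  38  37  35  34  35  33  35  54 111 181 233 255 254 254 253 250
 248 248 250]
top t7 frontR [ 46  48  53  70  93 123 161 201 240 251 254 254 253 252 250 250 250 251
 252 252 251]
scene s7 front [170 170 172 173 174 176 180 193 217 239 248 252 253 251 249 247 243 242
 243 242 242]
scene s7 left [ 40  40  40  41  40  40  41  46  62  94 145 198 233 249 253 251 246 235
 215 190 180]
scene s7 frontR [170 170 172 176 180 184 188 199 219 237 249 253 253 253 253 252 252 251
 251 247 236]
top t0 front [ 57  66  75  90 109 133 160 190 216 233 241 244 247 248 249 250 251 252
 252 252 252]
top t0 left [ 32  33  34  34  35  34  31  32  36  53 100 161 217 245 252 250 249 249
 250 251 251]
top t0 frontR [ 39  40  43  61  83 110 143 178 215 233 243 245 247 248 249 250 250 251
 252 252 252]
scene s0 front [166 165 167 169 170 173 177 190 213 235 243 241 237 235 237 242 246 249
 251 251 252]
scene s0 left [ 38  39  39  39  39  45  63  95 140 191 224 238 245 248 249 249 249 249
 249 249 249]
scene s0 frontR [167 166 168 172 176 179 183 194 213 229 238 234 228 223 230 240 248 251
 252 252 250]
```

```bash
python3 - <<'E'
from fit import *
inc,_=np.load("poses.npy")
A=tri(("top",328.71,190.1),("scene",331.33,206.21)); B=tri(("top",343.04,191.68),("scene",343.5,211.5)); print(A,B,np.linalg.norm(A[0]-B[0]),"fit",T([[-.022,0,.078],[-.022,-.045,.078]],inc))
for z in(.072,.075,.078,.08): print(z,atz("top",328.71,190.1,z),atz("scene",331.33,206.21,z),atz("top",343.04,191.68,z),atz("scene",343.5,211.5,z))
print("u of inc centre", proj("scene",[.5677,.0,.07]),proj("scene",[.5677,.01,.07]),proj("scene",[.5777,.0,.07]))
t=np.array([.571,.0488,.2186]); d=np.radians(73.5)
st=t+np.array([-.0026*np.cos(d),-.0026*np.sin(d),-.07]); print("stem pred at a=-2.6:",proj("scene",st),"obs u", proj("scene",t+[0,0,-.07])[0]+.88)
E
```

```text
(array([ 5.61874837e-01, -2.24600112e-04,  7.92575783e-02]), np.float64(0.0005509271918963609)) (array([ 0.55979647, -0.04467209,  0.07912349]), np.float64(0.00013878417381995464)) 0.04449625997334341 fit [[ 0.56741784  0.00301475  0.078     ]
 [ 0.56509298 -0.04192515  0.078     ]]
0.072 [5.63389271e-01 1.22072861e-06 7.20000000e-02] [0.56966944 0.00440427 0.072     ] [ 0.56140673 -0.04481777  0.072     ] [ 0.56727002 -0.04039068  0.072     ]
0.075 [ 5.62688209e-01 -4.84219843e-06  7.50000000e-02] [0.56653586 0.00241448 0.075     ] [ 0.56070966 -0.04473361  0.075     ] [ 0.56414537 -0.04221353  0.075     ]
0.078 [ 5.61987148e-01 -1.09051255e-05  7.80000000e-02] [5.63402276e-01 4.24688251e-04 7.80000000e-02] [ 0.56001259 -0.04464946  0.078     ] [ 0.56102073 -0.04403639  0.078     ]
0.08 [ 5.61519773e-01 -1.49470768e-05  8.00000000e-02] [ 0.56131322 -0.00090184  0.08      ] [ 0.55954788 -0.04459335  0.08      ] [ 0.55893764 -0.04525162  0.08      ]
u of inc centre [332.21459337 207.53419733] [329.45179854 206.46373466] [333.93175226 205.78391726]
stem pred at a=-2.6: [319.3608387  181.66562809] obs u 319.6823447857793
```

Emit:
jog_arm:
  deltas:
    - [[-1,0,0,0,-0.18],[-1,0,0,0,-0.18],[-1,0,0,0,-0.18],[-1,0,0,0,-0.18],[-1,0,0,0,-0.18],[-1,0,0,0,-0.18],[-1,-1.6,-0.08,0,-0.18],[-1,-1.7,-0.07,0,-0.18]]
  force: 50

```text
time_s: 32.6
tcp_pos: [0.5376, 0.0472, 0.2183]
eef_rot: [180.0, 0.0, -9.3]
contact_force: [0.2, 0.7, -0.3]
gripper_width: 0.0235
gripper_force: 50.0
```

Emit:
jog_arm:
  deltas:
    - [[-1,0,0,0,0],[-1,0,0,-1,0],[-1,0,0,-0.8,0],[-1,0,0,0,0],[-1,0,0,0,0]]

```text
time_s: 33.22
tcp_pos: [0.5382, 0.0473, 0.2004]
eef_rot: [180.0, 0.0, -8.8]
contact_force: [-0.2, 0.3, -0.7]
gripper_width: 0.0237
gripper_force: 50.0
```

Emit:
jog_arm:
  deltas:
    - [[-1,-0.2,0,0,0],[-1,-0.2,0,0,0],[-1,0,0,0,0],[-1,0,0,0,0]]

```text
time_s: 33.72
tcp_pos: [0.5341, 0.0473, 0.2007]
eef_rot: [-180.0, -0.0, -8.9]
contact_force: [0.1, -0.1, -0.0]
gripper_width: 0.0235
gripper_force: 50.0
```

Emit:
jog_arm:
  deltas:
    - [[-1,-0.2,0,0,0],[-1,0,0,0,0],[-1,0,0,0,0]]

```text
time_s: 34.1
tcp_pos: [0.532, 0.0473, 0.2006]
eef_rot: [-180.0, -0.0, -8.9]
contact_force: [-0.6, -0.0, -1.0]
gripper_width: 0.024
gripper_force: 50.0
```

Emit:
jog_arm:
  deltas:
    - [[-1,-0.15,0,0,0],[-1,0,0,0,0],[-1,0,0,0,0]]

```text
time_s: 34.48
tcp_pos: [0.5306, 0.0473, 0.2006]
eef_rot: [-180.0, -0.0, -8.9]
contact_force: [1.1, -0.6, -1.8]
gripper_width: 0.0232
gripper_force: 50.0
```

Emit:
jog_arm:
  deltas:
    - [[-1,-0.15,0,0,0],[-1,0,0,0,0],[-1,0,0,0,0]]

```text
time_s: 34.85
tcp_pos: [0.5299, 0.0475, 0.2009]
eef_rot: [-180.0, -0.1, -8.9]
contact_force: [5.5, -0.4, -4.5]
gripper_width: 0.0234
gripper_force: 50.0
```

```bash
python3 st.py
```

```text
time_s 34.85
joints [ 2.62737e+01  9.05990e+00 -2.11245e+01  3.17000e-02 -5.97035e+01
  5.48533e+01]
tcp_pos [0.5299 0.0475 0.2009]
eef_rot [-1.799579e+02 -1.074000e-01 -8.857000e+00]
contact_force [ 5.5228 -0.4276 -4.4991]
moment [-0.3246 -2.5029  0.019 ]
gripper_width 0.0234
```

Emit:
jog_arm:
  deltas:
    - [[-1,-0.15,0,0,0],[-1,0,0,0,0],[-1,0,0,0,0]]

```text
time_s: 35.22
tcp_pos: [0.5293, 0.0477, 0.2011]
eef_rot: [-179.9, -0.2, -8.8]
contact_force: [8.2, -1.0, -5.9]
gripper_width: 0.0241
gripper_force: 50.0
```

```bash
python3 st.py
```

```text
time_s 35.225
joints [ 26.3436   8.9301 -21.266    0.0598 -59.597   54.7764]
tcp_pos [0.5293 0.0477 0.2011]
eef_rot [-179.9229   -0.1989   -8.8499]
contact_force [ 8.2211 -0.9985 -5.8623]
moment [-0.4245 -3.6425  0.0219]
gripper_width 0.0241
```

Emit:
jog_arm:
  deltas:
    - [[-1,0.5,0,0,0],[-1,0.4,0.5,0,0],[-1,0,0.8,0,0],[-1,0,0.6,0,0],[-1,0,0,0,0],[-1,0,0,0,0]]

```text
time_s: 35.98
tcp_pos: [0.5364, 0.0664, 0.2006]
eef_rot: [180.0, 0.0, -8.8]
contact_force: [-0.2, 0.4, -0.9]
gripper_width: 0.0241
gripper_force: 50.0
```

```bash
python3 - <<'E'
import sys;sys.path.insert(0,".")
from m4 import *
import numpy as np
s=r.get_state();t=s["tcp_pos"];print(t,s["contact_force"],s["moment"]); save("scene","pics/s10.png"); print(stem("pics/s10.png",t))
g=cv2.imread("pics/s10.png").max(2)
for dz in(-.04,-.05,-.06,-.07,-.08,-.09,-.1,-.11,-.115):
    c=proj("scene",t+[0,0,dz]); k=np.arange(-6,7); print(dz,c.round(1),map_coordinates(g.astype(float),[np.full(13,c[1]),c[0]+k],order=1).astype(int))
E
```

```text
[0.53636611 0.06637697 0.20058207] [-0.15490803  0.42842804 -0.89809331] [ 0.00813822 -0.0603902  -0.00259843]
[-0.37 -0.41 -0.45 -0.46 -0.49 -0.57 -0.68 -0.75  3.77  2.93  2.21  1.83]
-0.04 [307.3 182. ] [ 61  88 116 133 140 136 114  77  53  45  42  42  42]
-0.05 [307.4 184.8] [ 40  40  41  46  70 110 120  84  48  41  41  42  42]
-0.06 [307.6 187.5] [ 39  38  38  44  72 111 116  77  46  40  41  44  62]
-0.07 [307.7 190.2] [ 38  38  38  42  68 104 110  75  54  70 119 188 237]
-0.08 [307.8 192.8] [ 38  39  38  40  62 101 126 171 228 249 253 252 242]
-0.09 [308.  195.5] [ 40  43  65 116 152 151 186 240 248 237 210 183 178]
-0.1 [308.1 198.1] [128 209 250 253 247 214 157 164 180 184 198 226 244]
-0.11 [308.3 200.7] [253 253 250 230 189 153 153 187 227 246 252 253 252]
-0.115 [308.3 202. ] [254 253 250 242 224 191 182 224 249 252 253 253 251]
```

Emit:
jog_arm:
  deltas:
    - [[-1,0,0.2,0,0],[-1,0,0,0,0],[-1,0,0,0,0]]

```text
time_s: 36.4
tcp_pos: [0.5365, 0.0682, 0.2006]
eef_rot: [-180.0, -0.0, -8.9]
contact_force: [0.8, 0.6, -1.4]
gripper_width: 0.024
gripper_force: 50.0
```

Emit:
jog_arm:
  deltas:
    - [[-1,0,0.15,0,0],[-1,0,0,0,0],[-1,0,0,0,0]]

```text
time_s: 36.78
tcp_pos: [0.5365, 0.0698, 0.2006]
eef_rot: [180.0, 0.0, -8.9]
contact_force: [0.1, -0.1, -0.3]
gripper_width: 0.024
gripper_force: 50.0
```

Emit:
jog_arm:
  deltas:
    - [[-1,0,0.15,0,0],[-1,0,0,0,0],[-1,0,0,0,0]]

```text
time_s: 37.15
tcp_pos: [0.5365, 0.0713, 0.2005]
eef_rot: [-180.0, -0.0, -8.9]
contact_force: [-0.5, -0.2, -1.1]
gripper_width: 0.0235
gripper_force: 50.0
```

Emit:
jog_arm:
  deltas:
    - [[-1,0,0.15,0,0],[-1,0,0,0,0],[-1,0,0,0,0]]

```text
time_s: 37.52
tcp_pos: [0.5365, 0.0728, 0.2005]
eef_rot: [180.0, 0.0, -8.9]
contact_force: [0.2, -0.3, -1.4]
gripper_width: 0.0241
gripper_force: 50.0
```

Emit:
jog_arm:
  deltas:
    - [[-1,0,0.15,0,0],[-1,0,0,0,0],[-1,0,0,0,0]]

```text
time_s: 37.9
tcp_pos: [0.5364, 0.0737, 0.2005]
eef_rot: [179.9, 0.0, -8.9]
contact_force: [-0.1, -4.0, -1.1]
gripper_width: 0.0235
gripper_force: 50.0
```

Emit:
jog_arm:
  deltas:
    - [[-1,0,0.1,0,0],[-1,0,0,0,0],[-1,0,0,0,0]]

```text
time_s: 38.28
tcp_pos: [0.5364, 0.0741, 0.2006]
eef_rot: [179.9, 0.0, -8.9]
contact_force: [0.5, -7.9, -0.8]
gripper_width: 0.0239
gripper_force: 50.0
```

Emit:
jog_arm:
  deltas:
    - [[-1,0,-0.7,0,0],[-1,0,0,1.8,0],[-1,1.6,-1.0,0,0],[-1,1.66,-1.2,0,0],[-1,0,0,0,0],[-1,0,0,0,0]]

```text
time_s: 39.02
tcp_pos: [0.5691, 0.0458, 0.2176]
eef_rot: [180.0, 0.1, -8.9]
contact_force: [-0.6, -0.7, -1.2]
gripper_width: 0.0237
gripper_force: 50.0
```

```bash
python3 m3.py
```

```text
39.125 [[0.5691, 0.0458, 0.2176], [0.5689, 0.046, 0.2178], [0.5689, 0.0462, 0.2181]] [ 1.79986381e+02  4.15271364e-02 -8.88449222e+00] [ 0.2 -0.1 -0.7]
pred tip [319.66844482 195.61313269] on tube axis same z [319.26536289 195.28037791]
312 184
[[ 44  44  42  43  43  54 101 144 202 249 254 254 252 237 195 178 174]
 [ 43  43  43  43  46  64 109 162 238 254 254 251 232 190 177 177 179]
 [ 42  43  42  48  80 139 165 168 237 253 249 229 187 177 182 204 224]
 [ 43  43  50  93 180 237 229 167 215 238 217 187 179 189 221 244 250]
 [ 43  54 103 191 248 254 245 163 168 190 181 179 196 229 248 253 253]
 [ 57 112 198 249 254 254 243 161 155 175 179 197 232 250 253 253 253]
 [121 206 249 254 254 251 224 153 155 176 196 233 250 253 253 253 253]
 [222 250 254 253 247 225 174 144 159 195 232 250 253 253 253 253 253]
 [253 254 253 242 211 186 164 148 186 235 250 253 253 253 252 252 253]
 [254 253 240 202 183 180 167 154 218 250 253 253 253 251 246 242 242]
 [252 237 197 182 183 195 194 169 219 251 253 252 248 234 208 187 186]
 [233 193 181 183 200 231 237 215 228 250 253 250 227 183 173 173 173]
 [190 180 183 201 234 250 252 248 249 253 253 249 227 180 172 175 175]
 [183 186 210 237 250 253 253 253 253 253 253 251 245 218 197 196 197]
 [194 223 245 252 253 253 253 252 253 253 253 253 252 247 241 240 241]
 [231 249 253 253 253 252 249 247 247 249 252 253 253 253 253 253 253]
 [250 253 253 253 252 242 225 220 221 228 244 252 253 253 253 253 253]
 [253 254 253 252 244 221 194 187 189 197 221 245 252 253 253 253 253]
 [254 254 253 249 220 195 187 191 192 191 192 226 249 253 253 253 252]
 [253 253 253 248 210 183 189 194 195 188 182 218 248 253 253 252 248]
 [253 253 253 251 236 209 196 192 194 202 221 241 251 253 252 246 238]
 [254 254 253 252 251 245 237 233 237 240 247 252 253 253 248 232 233]]
```

Emit:
jog_arm:
  deltas:
    - [[-1,0,0.03,-1,0],[-1,0,0,-1,0],[-1,0,0,-0.8,0],[-1,0,0,0,0],[-1,0,0,0,0]]

```text
time_s: 39.8
tcp_pos: [0.5693, 0.0466, 0.1907]
eef_rot: [180.0, -0.0, -8.9]
contact_force: [1.0, 0.2, -0.1]
gripper_width: 0.0237
gripper_force: 50.0
```

```bash
python3 st.py
```

```text
time_s 39.8
joints [ 2.43109e+01  1.32703e+01 -1.71354e+01  1.03000e-02 -5.95850e+01
  5.68253e+01]
tcp_pos [0.5693 0.0466 0.1907]
eef_rot [ 1.799977e+02 -1.260000e-02 -8.858700e+00]
contact_force [ 1.013   0.2248 -0.1375]
moment [ 0.0126  0.0219 -0.0255]
gripper_width 0.0237
```

Emit:
jog_arm:
  deltas:
    - [[-1,-0.02,0,-0.8,0],[-1,0,0,-0.8,0],[-1,0,0,-0.8,0],[-1,0,0,-0.6,0],[-1,0,0,-0.4,0],[-1,0,0,0,0],[-1,0,0,0,0],[-1,0,0,0,0]]

```text
time_s: 40.8
tcp_pos: [0.5691, 0.0466, 0.1569]
eef_rot: [-180.0, -0.0, -8.9]
contact_force: [-0.5, 0.4, -0.4]
gripper_width: 0.024
gripper_force: 50.0
```

```bash
python3 st.py; python3 - <<'E'
import sys;sys.path.insert(0,".")
from m4 import *
t=r.get_state()["tcp_pos"]; save("scene","pics/s11.png"); print(stem("pics/s11.png",t)[:8])
g=cv2.imread("pics/s11.png").max(2); c=proj("scene",t+[0,0,-.03]).astype(int); print(c-[6,2]); print(g[c[1]-2:c[1]+26,c[0]-6:c[0]+8])
E
```

```text
time_s 40.8
joints [ 2.43156e+01  1.50670e+01 -1.96201e+01  4.20000e-03 -5.52805e+01
  5.68131e+01]
tcp_pos [0.5691 0.0466 0.1569]
eef_rot [-1.799852e+02 -2.890000e-02 -8.868900e+00]
contact_force [-0.4584  0.4115 -0.4158]
moment [-0.0584 -0.0298  0.0005]
gripper_width 0.024
[2.28 2.17 1.09 0.93 1.13 2.19  nan  nan]
[313 185]
[[140 137 153 157 161 162 156 136 126 150 154 152 145 149]
 [138 127 140 154 161 161 155 135 122 148 152 150 151 161]
 [142 136 139 152 161 161 156 138 123 144 152 155 167 207]
 [137 152 155 157 161 161 156 148 141 151 163 183 222 246]
 [125 160 165 160 161 161 156 149 148 170 193 230 249 253]
 [195 232 224 184 165 158 146 137 150 192 232 250 253 253]
 [250 253 248 210 170 155 136 145 186 231 250 253 253 253]
 [254 253 240 201 175 157 145 185 234 249 253 253 253 252]
 [253 239 200 182 178 163 151 218 250 253 253 253 251 245]
 [236 196 181 181 192 185 157 226 252 253 252 247 233 206]
 [191 180 182 199 229 225 169 226 252 253 249 226 182 172]
 [179 182 200 232 249 241 180 225 252 252 248 226 178 170]
 [185 208 236 250 252 243 183 216 250 252 251 244 217 194]
 [222
[... 346 characters left out ...]
3]
 [253 253 251 236 208 191 178 180 195 220 240 250 253 251]
 [253 253 252 250 244 236 230 233 237 246 251 252 252 247]
 [254 253 253 252 252 251 251 252 252 252 253 253 252 244]
 [254 254 254 252 250 252 253 253 253 253 253 253 253 245]
 [250 253 252 244 246 252 253 253 253 253 253 253 253 246]
 [211 235 235 220 244 253 253 253 253 253 253 253 253 248]
 [184 188 205 233 251 253 252 252 253 253 253 253 253 252]
 [180 189 226 249 253 254 253 253 253 253 253 253 253 253]
 [172 187 222 245 252 253 253 254 253 253 253 253 253 253]]m4.py:7: RuntimeWarning: invalid value encountered in scalar divide
  b=np.interp(k,[k[0],k[-1]],[v[0],v[-1]]); w=np.clip(v-b-4,0,None); o.append((w*k).sum()/w.sum())
```

```bash
python3 -c "
from plant import r
print(r.close_job())"
```

```text
the job is handed in; nothing more can be done
None
```

I handed the job in at 40.8 s of the 69 s, with the thermometer held upright in the open tube. The stem looks centred and no contact force shows. The tip is about 15 mm above the tube's bottom, worked out from the grip height. The cover stands at about 1.8 rad and the spatula was released onto the bench. The hand-in call gave no verdict. While finding the tube's position I pressed the stem against the incubator's inner walls with up to about 10 N, and I saw no tilt from it afterwards.

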